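Put the specimen boxes away in the lift-and-slide bench store

ROBOT

A 6-joint arm with a two-finger parallel gripper is mounted at the origin on the work surface. World frame = base frame: x ahead of the robot, y to its left, z up, the work surface at z = 0. Lengths are in m, angles in rad, forces in N, time in s.
With the tool pointing down it reaches from about 0.275 to 0.975 m from the base axis. Payload 8.4 kg.
Tool frame: the origin (TCP) lies midway between the tips of the shut fingers; the grasp point (between the pads) lies 19 mm behind it; x points along the fingers, y is the direction in which the jaws open and shut, and the axes are right-handed (so a half turn about x gives the same grasp; the last joint's range is limited). The gripper opens to 92 mm and grips with 3 to 60 N. Pads are 20 mm wide; open, the fingers measure 128 mm over their backs; the gripper's body (75 mm by 189 mm) begins 69 mm behind the grasp point.
Start: joints at [1.148, 0.353, 1.633, -0, 1.155, -0.002], TCP at [0.255, 0.57, 0.215] pointing down, gripper open.
Joint ranges: [-2.63, 2.63], [-0.92, 2.1], [0.06, 2.66], [-1.3, 4.44], [0, 2.69], [-3.02, 3.02]. Speed limits (rad/s): [2.22, 2.22, 2.79, 3.14, 3.14, 3.14].

INTERFACE

Orientations are given as a rotation vector (axis times angle).
In Python, from bench import ctrl gives the robot as it stands. The module is installed in compiled form; this text tells all that it offers.
- The arm moves only by the tool jog_arm, never from a script. Its argument "rows" is a list of rows, each a list of 3 entries, a list of its own where there are three numbers: the turn, a rotation vector about the tool's x, y, z in degrees, then the shift along the tool's x, y, z in cm, then the opening, from 0 (shut) to 1 (fully open). A call has 1 to 5 rows; each row is the pose to reach, as a shift and turn from the pose measured when the call began, along the tool's axes at that moment; what a row does not reach only later rows make up. A row lasts 1/10 s, in which the tool goes at most 50 mm and 8.59 degrees, less where a joint would pass 70% of its speed; a pose out of reach is approached as far as the arm can. A call with a gripper value outside its range is refused whole. The fingers move at their own pace and stop on an object; the grip force is fixed at half the most. Time passes only in rows, so rows that repeat a pose let the fingers close. It gives the time, the measured TCP pose, the force and the opening at its end, in the units of the state.
- ctrl.sense(): the state, without advancing time (a new reading comes with each control period).
- ctrl.snapshot(name): name is "scene" or "side" or "wrist"; returns the picture (420x560x3 uint8, red, green, blue); there is no depth.
- ctrl.camera_model(name): a dict with "fx", "fy", "cx", "cy" (pixels), "eye" and "orientation" of the camera in the world. Camera axes: x right, y up, looking along -z (the intrinsics and any distortion apply to the point x, -y, -z); pixel columns grow to the right and rows downward; lengths in m; the calibration is good to about 2 mm. A picture is of the moment at which its call begins: read the wrist's pose just before it. camera_model takes no time and is no camera call; for the wrist camera it gives the pose at the moment of the call.
- ctrl.job_done(): hands the job in, once; it reports no verdict.
The state is a dict: "time_s": time; "joints": joint angles; "qvel": joint speeds; "joint_efforts": joint torques, N m; "tool_pos": TCP position; "eef_rot": TCP orientation; "contact_force": force on the tool from outside, world axes, zero at the start; "wrist_torque": the same for the moment, N m; "opening": finger opening in m.
Only numpy, scipy, OpenCV 4.12 (cv2) and the standard library are available. Lean on these libraries where they do the work, as an engineer would, in place of code of your own. Each camera call takes 0.05 s, during which the arm holds its last target.

TASK

Put all the little specimen boxes from the pocket tray away in the bench store: pull the red bolt fully back, lift the green hatch out of its recess and slide it fully open, and set every box down on the floor of the well, none stacked on another. Then slide the hatch back, lower it until it sits flush in its recess, and push the bolt fully home; leave the other things on the bench where they are.

Things in the scene. Friction and masses are not known exactly. Their poses are not given: they have to be found in the camera images.
- store: fixed dark grey specimen store, 200 mm (x) by 370 mm (y from -215 to +155), deck 66 mm above the table; origin on the table below the well's centre. z up, x across the hatch, y along its channels: hatch opens towards -y, bolt on the +y side. Two aluminium channels at x = -92..-74 and 74..92 mm, y = -215..70 mm, their tops 26 mm above the deck.
- well (a point): centre of the floor of the store's well, 24 mm above the table; axes as the store's. The well is 150 mm (x) by 120 mm (y); its floor is 42 mm below the deck and 34 mm below the seated hatch's underside.
- hatch_lift (a joint): height of the lime-green hatch above its seat, 0 (in its recess, top flush with the deck) to 0.018 m (stop under the channel lips). Panel 162 x 132 x 8 mm, about 0.35 kg; stays level, falls by its weight when let go. Seated it cannot slide: it must first be lifted more than 8 mm; slid away and let go it rests on the deck at 0.008.
- hatch_slide (a joint): travel of the hatch along its channels towards the store's -y, 0 (over the well) to 0.135 m (stop; well fully uncovered). It drops back into its recess only within 4 mm of 0, so bring it against the stop at 0 before lowering.
- hatch_grip (a point): centre of the hatch's black grip bar, moving with the hatch: bar 80 mm long along the store's x, 14 mm wide (y), 14 mm high, on two posts on the hatch's middle; its centre 29 mm above the hatch's top, with 22 mm free under the bar. Axes as the store's.
- bolt (a joint): position of the sliding bolt, 0 (fully home, locked: its steel tongue reaches 14 mm over the hatch) to 0.032 m (fully back towards the store's +y); the tongue is clear of the hatch above 0.016. It resists with about 2 N and stays where it is left. It starts at 0 to 0.006.
- bolt_grip (a point): centre of the graspable part of the bolt's red grip, which moves with the bolt: upright block 36 mm (x) by 14 mm (y), its top 12 mm above this point, the steel tongue's top 18 mm below. At bolt = 0 it lies 105 mm from the well's centre towards the store's +y. Axes as the store's.
- tray: fixed cream pocket tray, 190 mm (x) by 130 mm (y), 14 mm high; origin at the centre of its underside. Six square pockets 32 mm wide and 8 mm deep at x = -60, 0, 60 and y = -30, 30 mm in its frame.
- box0_c (a point): centre of a square specimen box with a red lid and white lower part, 28 x 28 mm and 24 mm high, about 30 g (z axis: up through the lid; x, y: along its sides). Stands in a tray pocket at the start with 16 mm showing. May be absent.
- box1_c (a point): centre of a square specimen box with a blue lid and white lower part, 28 x 28 mm and 24 mm high, about 30 g (z axis: up through the lid; x, y: along its sides). Stands in a tray pocket at the start with 16 mm showing. May be absent.
- box2_c (a point): centre of a square specimen box with a yellow lid and white lower part, 28 x 28 mm and 24 mm high, about 30 g (z axis: up through the lid; x, y: along its sides). Stands in a tray pocket at the start with 16 mm showing. May be absent.
- box3_c (a point): centre of a square specimen box with a green lid and white lower part, 28 x 28 mm and 24 mm high, about 30 g (z axis: up through the lid; x, y: along its sides). Stands in a tray pocket at the start with 16 mm showing. May be absent.
- box4_c (a point): centre of a square specimen box with a purple lid and white lower part, 28 x 28 mm and 24 mm high, about 30 g (z axis: up through the lid; x, y: along its sides). Stands in a tray pocket at the start with 16 mm showing. May be absent.
- box5_c (a point): centre of a square specimen box with a orange lid and white lower part, 28 x 28 mm and 24 mm high, about 30 g (z axis: up through the lid; x, y: along its sides). Stands in a tray pocket at the start with 16 mm showing. May be absent.
- molecule0_c (a point): bystander: loose molecule model, blue core, three white feet, tan ball on top, 95 mm across, 66 mm high; its core's centre
- molecule1_c (a point): bystander: loose molecule model, purple core, three green feet, 95 mm across, 35 mm high; its core's centre
- molecule2_c (a point): bystander: loose molecule model, red core, three white feet, tan ball on top, 95 mm across, 66 mm high; its core's centre
- dish: bystander: loose glass dish, 90 mm across, 14 mm high; centre of its underside
- slidebox: bystander: loose blue slide box, 90 x 60 x 30 mm; centre of its underside
- pencil: bystander: loose yellow pencil, 150 mm long along its x axis, 8 mm thick; its underside's middle
There are look-alikes about, which are no part of the job. Leave any pink look-alike of the part that bears box2_c alone. What is shaped like the part that bears box0_c but pink is not meant.

How it is judged:
By the outcome, as a careful person would: the job done as asked, in the order asked, and still so for the second after the job is handed in, with the robot touching nothing.
Of box0, box1, box2, box3, box4, box5 only 3 to 5 are there at a start; the rules pass over those that are not, and their reading is None.
At some moment in a run one of box0, box1, box2, box3, box4, box5 may be knocked a few centimetres aside while the robot is not near it.
Once in a run the grip may slacken for a moment while it holds something.
It also fails if it takes over 210 s, if anything falls off the work surface, if the arm or the gripper's body presses on something with over 40 N, if the wrist force passes 120 N, or if a joint passes its speed limit or range.

## Working session

There is one attempt and no reset: what is moved stays moved. The work goes in short steps, Python scripts to look and compute and a tool call to move; the robot and the scene stay as the last step left them, time stands still between calls to the robot, and variables do not carry over. Pictures are saved under pics/ and viewed, and the job is handed in when it is done.

Besides the shell and the picture viewer there is one more tool, called after ">>>" in YAML: its name, and indented under it one key for each argument. jog_arm: Moves the arm, as the interface text tells. Its arguments: {"type":"object","properties":{"rows":{"type":"array"}},"required":["rows"]}

```bash
mkdir -p pics; ls; cat > h.py <<'E'
import numpy as np, cv2
from scipy.spatial.transform import Rotation as R
from bench import ctrl
def snap(cam,name):
    m=ctrl.camera_model(cam); im=ctrl.snapshot(cam); cv2.imwrite(f'pics/{name}.png',im[:,:,::-1]); 
    np.save(f'pics/{name}.npy',np.array([m],dtype=object),allow_pickle=True); return im,m
def load(name): return np.load(f'pics/{name}.npy',allow_pickle=True)[0]
def Rm(m):
    o=np.array(m['orientation'],float)
    return o if o.shape==(3,3) else (R.from_rotvec(o).as_matrix() if o.size==3 else None)
E
python3 - <<'E'
from h import *
print(ctrl.sense())
for c in ['scene','side','wrist']:
    im,m=snap(c,c+'0'); print(c,m)
E
```

```text
pics
{'time_s': 0.0, 'joints': array([ 1.14759350e+00,  3.53642582e-01,  1.63408450e+00, -1.28041815e-05,
        1.15517733e+00, -2.34995764e-03]), 'qvel': array([-0.00133449,  0.00095587, -0.00038944, -0.00112137,  0.00010115,
        0.00107368]), 'joint_efforts': array([-1.77643338e-03, -5.93842793e+01, -3.34210682e+01,  6.96011377e-02,
        2.33610015e-02, -1.28560496e-04]), 'tool_pos': array([0.25512313, 0.57005432, 0.2138884 ]), 'eef_rot': array([ 0.32908803,  1.54574085, -0.33111827]), 'contact_force': array([-0.55591168, -0.62274789, -0.04837082]), 'wrist_torque': array([ 0.03249254, -0.00436519, -0.02458292]), 'opening': 0.09212390474611147}
scene {'fx': 489.2688462150342, 'fy': 489.2688462150342, 'cx': 291.2584257458343, 'cy': 208.7804522835009, 'eye': array([ 1.10107674, -0.598388  ,  0.99284927]), 'orientation': array([0.6720221 , 0.24912117, 0.71474385])}
side {'fx': 379.16099735197923, 'fy': 379.16099735197923, 'cx': 279.12022872900747, 'cy': 215.74117251111525, 'eye': array([0.34173249, 0.66852396, 0.59866171]), 'orientation': array([ 0.23314314, -1.31187829, -2.51879357])}
wrist {'fx': 371.7848244556756, 'fy': 371.7848244556756, 'cx': 273.4669877500963, 'cy': 204.68474166265062, 'eye': array([0.1923084 , 0.59857416, 0.38453177]), 'orientation': array([-0.22162023, -0.14188841,  1.14509261])}
```

View pics/scene0.png

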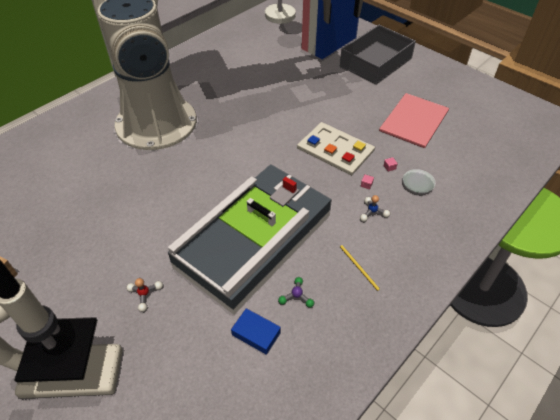

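View pics/side0.png

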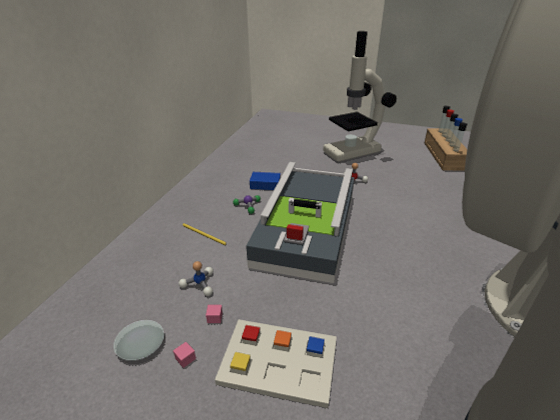

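View pics/wrist0.png

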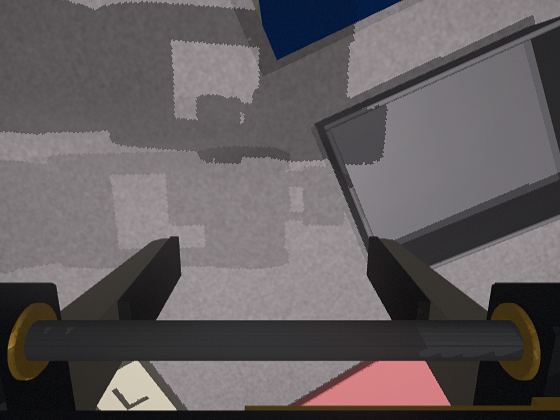

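```bash
python3 - <<'E'
import cv2
a=cv2.imread('pics/scene0.png'); b=cv2.imread('pics/side0.png')
def crop(im,x0,y0,w,h,s,n):
    c=cv2.resize(im[y0:y0+h,x0:x0+w],None,fx=s,fy=s,interpolation=cv2.INTER_CUBIC)
    for i in range(0,w,20): cv2.line(c,(i*s,0),(i*s,6),(255,255,255),1); cv2.putText(c,str(x0+i),(i*s,18),0,.4,(0,255,255),1)
    for i in range(0,h,20): cv2.line(c,(0,i*s),(6,i*s),(255,255,255),1); cv2.putText(c,str(y0+i),(8,i*s+4),0,.4,(0,255,255),1)
    cv2.imwrite(f'pics/{n}.png',c)
crop(a,165,160,180,145,4,'c1'); crop(a,290,115,160,115,5,'c2'); crop(b,240,155,130,130,4,'c3'); crop(b,160,290,190,120,4,'c4')
E
```

```text
(no output)
```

View pics/c1.png

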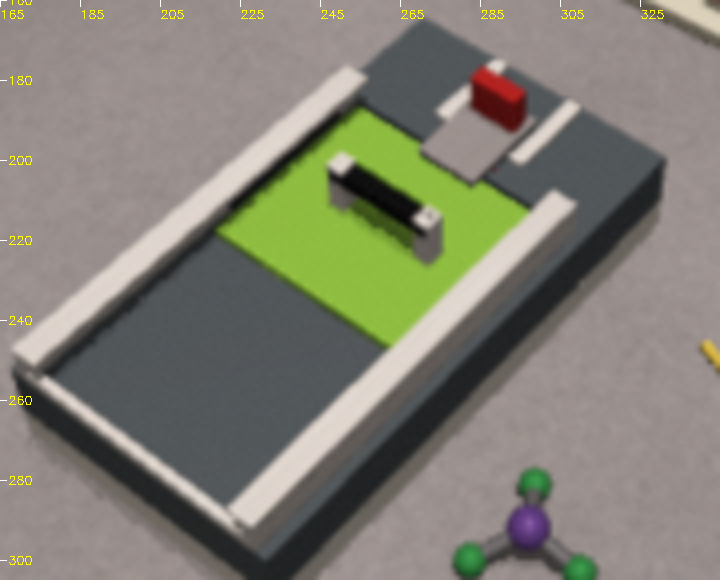

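View pics/c2.png

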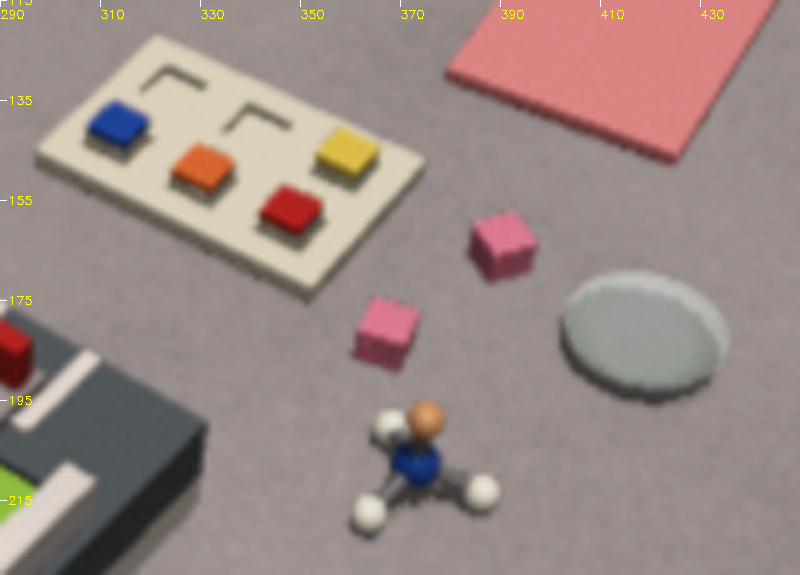

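View pics/c3.png

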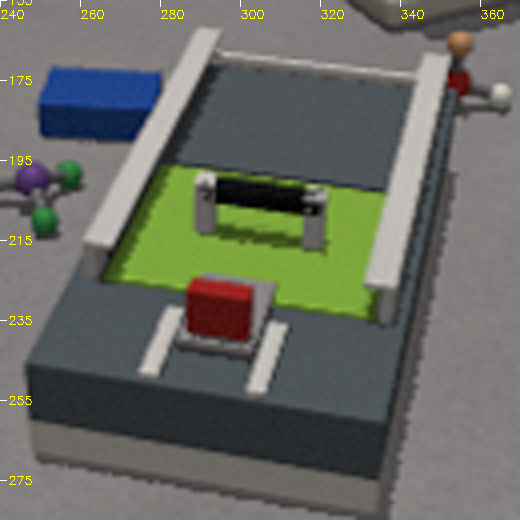

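View pics/c4.png

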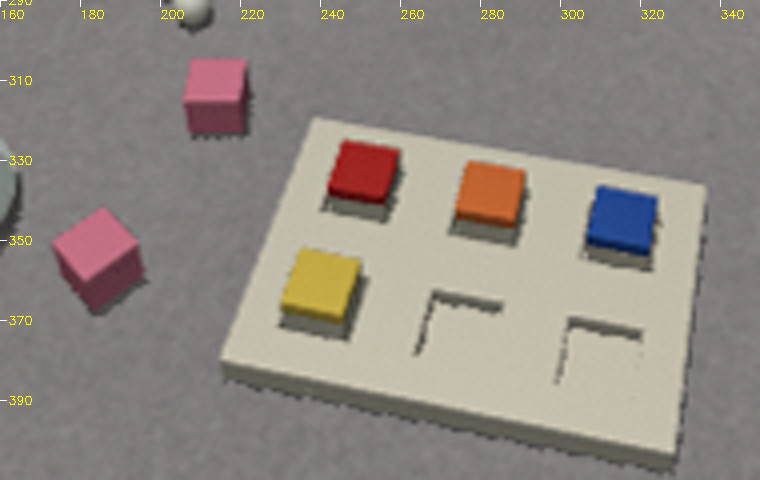

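```bash
cat >> h.py <<'E'
def proj(m,P):
    P=np.atleast_2d(P); c=(P-m['eye'])@Rm(m)
    return np.c_[m['cx']+m['fx']*c[:,0]/-c[:,2], m['cy']-m['fy']*c[:,1]/-c[:,2]]
def ray(m,uv,z):
    uv=np.atleast_2d(uv).astype(float); d=np.c_[(uv[:,0]-m['cx'])/m['fx'],-(uv[:,1]-m['cy'])/m['fy'],-np.ones(len(uv))]@Rm(m).T
    return m['eye']+d*((z-m['eye'][2])/d[:,2])[:,None]
def place(p,P):
    P=np.atleast_2d(P); c,s=np.cos(p[2]),np.sin(p[2])
    return np.c_[p[0]+c*P[:,0]-s*P[:,1],p[1]+s*P[:,0]+c*P[:,1],P[:,2]]
E
python3 - <<'E'
from h import *
from scipy.optimize import least_squares
S=load('scene0');D=load('side0')
def fit(obs,p0):
    f=lambda p:np.concatenate([(proj(m,place(p,P))-uv).ravel() for m,P,uv in obs])
    r=least_squares(f,p0,loss='soft_l1'); return r.x,f(r.x).reshape(-1,2)
st=[(S,[[-.1,.155,.066],[.1,.155,.066],[-.1,-.215,.066],[.1,-.215,.066],[-.092,.07,.092],[-.074,.07,.092],[.074,.07,.092],[.092,.07,.092],[-.092,-.215,.092],[.074,-.215,.092]],
 np.array([[271.2,164.5],[331.2,199.5],[168.8,253],[232.5,298.7],[251.2,176.7],[257,179.5],[303.2,208],[309.2,211.2],[168,247],[222,288.7]])),
 (D,[[.1,.155,.066],[-.1,.155,.066],[.092,.07,.092],[.074,.07,.092],[-.074,.07,.092],[-.092,.07,.092],[.092,-.215,.092],[-.092,-.215,.092]],
 np.array([[247.5,247],[336.2,260],[260.7,215],[267,216.2],[331.5,225],[338.2,227],[290,162.5],[352,168.7]]))]
st=[(m,np.array(P),u) for m,P,u in st]
c=ray(S,[[255,215]],.066)[0]
p,r=fit(st,[c[0],c[1],0]); print('store',p,np.degrees(p[2])); print(r.round(1).tolist())
for o in ([st[0]],[st[1]]): print(fit(o,p)[0])
uS=np.array([[322,122.4],[375,147],[352,173.4],[297.4,145.4]]);uD=np.array([[328,404.2],[215.5,381.2],[238.7,319.5],[336.5,336.2]])
print(ray(S,uS,.014).round(4),ray(D,uD,.014).round(4))
w=ray(S,uS,.014); 
T=np.array([[-.095,.065,.014],[.095,.065,.014],[.095,-.065,.014],[-.095,-.065,.014]])
d=w[1]-w[0];
tr=[(S,T,uS),(D,T,uD)]
q,r=fit(tr,[*w.mean(0)[:2],np.arctan2(d[1],d[0])]); print('tray',q,np.degrees(q[2]),r.round(1).tolist())
for o in ([tr[0]],[tr[1]]): print(fit(o,q)[0])
# pockets
for y in(-.03,.03):
  for x in (-.06,0,.06):
    P=place(q,[[x,y,.03]]); print(x,y,P.round(4),proj(S,P).round(1),proj(D,P).round(1))
print('bolt grip pred',place(p,[[0,.105,.096]]),[proj(m,place(p,[[0,.105,.106]])) for m in(S,D)])
print('hatchgrip',place(p,[[0,0,.095]]))
s=ctrl.sense(); print(s['tool_pos'],R.from_rotvec(s['eef_rot']).as_matrix().round(3))
E
```

```text
store [ 0.54311386 -0.08228398  0.0797905 ] 4.571658838520635
[[-1.2, -1.2], [-0.1, -1.4], [-1.3, -1.1], [-0.5, 0.9], [-0.2, -1.0], [-0.6, -0.6], [-0.3, -1.4], [-0.3, -1.1], [-0.1, 0.0], [-0.1, -2.0], [-2.2, -1.7], [-0.5, -0.1], [-1.1, -0.1], [-0.0, -0.3], [-1.4, -0.1], [-0.1, -0.9], [-2.1, -1.3], [-1.0, -0.6]]
[ 0.54607476 -0.08363288  0.07607247]
[ 0.5401805  -0.08124089  0.07502886]
[[0.3857 0.3391 0.014 ]
 [0.5709 0.3611 0.014 ]
 [0.5882 0.2292 0.014 ]
 [0.4002 0.21   0.014 ]] [[0.379  0.3432 0.014 ]
 [0.5645 0.3655 0.014 ]
 [0.5809 0.2352 0.014 ]
 [0.3935 0.2125 0.014 ]]
tray [0.48075332 0.28891433 0.11513687] 6.596856832054737 [[-1.0, -1.5], [-0.2, -1.1], [-0.3, -2.1], [-0.8, -1.6], [0.2, -0.4], [-1.4, -1.1], [-0.8, -0.2], [-0.3, 0.3]]
[0.48624676 0.28476441 0.11002014]
[0.47952914 0.28914586 0.11838579]
-0.06 -0.03 [[0.4246 0.2522 0.03  ]] [[313.3 138.1]] [[315.1 343.4]]
0 -0.03 [[0.4842 0.2591 0.03  ]] [[330.5 146.4]] [[281.9 337.4]]
0.06 -0.03 [[0.5438 0.266  0.03  ]] [[348.2 155. ]] [[249.7 331.6]]
-0.06 0.03 [[0.4177 0.3118 0.03  ]] [[324.6 127.3]] [[309.9 373.7]]
0 0.03 [[0.4773 0.3187 0.03  ]] [[341.6 135.3]] [[274.3 366.8]]
0.06 0.03 [[0.5369 0.3256 0.03  ]] [[359.1 143.5]] [[239.9 360. ]]
bolt grip pred [[0.53474474 0.02238195 0.096     ]] [array([[287.88289848, 180.4730076 ]]), array([[294.68334279, 224.16550089]])]
hatchgrip [[ 0.54311386 -0.08228398  0.095     ]]
[0.25516058 0.57012633 0.21402931] [[-0.     0.408  0.913]
 [-0.001  0.913 -0.408]
 [-1.    -0.001  0.   ]]
```

```bash
cat >> h.py <<'E'
STORE=np.array([0.543,-0.082,0.0795])
def RT(yaw_deg): # tool down, tool z at yaw
    a=np.radians(yaw_deg); z=np.array([np.cos(a),np.sin(a),0]); x=np.array([0,0,-1.]); y=np.cross(z,x); return np.c_[x,y,z]
def jog(pos,yaw_deg):
    s=ctrl.sense(); M=R.from_rotvec(s['eef_rot']).as_matrix()
    t=M.T@RT(yaw_deg); d=M.T@(np.array(pos)-s['tool_pos'])
    print('turn',np.degrees(R.from_matrix(t).as_rotvec()).round(2).tolist(),'shift',(d*100).round(2).tolist(),'t',s['time_s'],'F',np.round(s['contact_force'],1),'op',round(s['opening'],4),'pos',s['tool_pos'].round(4))
E
python3 -c "
from h import *
jog([.5,.2,.32],4.57); jog([.62,-.02,.3],4.57)"
```

```text
turn [-28.68, -0.01, 0.06] shift [-10.57, -23.79, 37.47] t 0.15 F [-0.2  0.6 -0.2] op 0.092 pos [0.2552 0.5701 0.214 ]
turn [-28.68, -0.01, 0.06] shift [-8.55, -38.97, 57.41] t 0.15 F [-0.2  0.6 -0.2] op 0.092 pos [0.2552 0.5701 0.214 ]
```

>>> jog_arm:
  rows:
    - [[-8,0,0],[-5,-5,5],0.5]
    - [[-16,0,0],[-9,-9,12],0.5]
    - [[-24,0,0],[-10,-12,20],0.5]
    - [[-28.7,0,0],[-10.5,-14,28],0.5]
    - [[-28.7,0,0],[-10.5,-14,33],0.5]

```text
time_s: 0.65
tool_pos: [0.397, 0.3907, 0.3005]
eef_rot: [-0.066, 1.57, 0.066]
contact_force: [0.3, 0.3, 0.3]
opening: 0.0541
```

```bash
python3 -c "
from h import *
jog([.56,.29,.32],4.57)"
```

```text
turn [0.23, 0.01, 0.02] shift [-1.95, -11.4, 15.4] t 0.65 F [0.3 0.3 0.3] op 0.0541 pos [0.397  0.3907 0.3005]
```

>>> jog_arm:
  rows:
    - [[0,0,0],[-1,-4,5],0.5]
    - [[0,0,0],[-2,-8,10],0.5]
    - [[0,0,0],[-2,-11.4,15.4],0.5]
    - [[0,0,0],[-2,-11.4,15.4],0.5]
    - [[0,0,0],[-2,-11.4,15.4],0.5]

```text
time_s: 1.15
tool_pos: [0.5639, 0.2869, 0.3201]
eef_rot: [-0.064, 1.568, 0.062]
contact_force: [-0.8, 0.7, -0.1]
opening: 0.0462
```

```bash
python3 -c "
from h import *
jog([.62,-.02,.3],4.57)
snap('wrist','w1')"
```

```text
turn [-0.0, 0.08, 0.08] shift [2.06, -31.04, 3.15] t 1.15 F [-0.8  0.7 -0.1] op 0.0462 pos [0.5639 0.2869 0.3201]
```

View pics/w1.png

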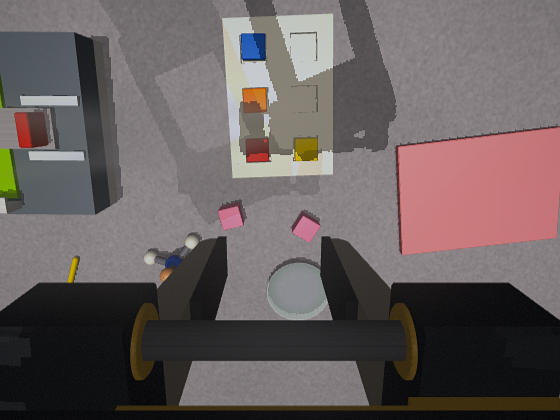

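```bash
cat >> h.py <<'E'
def crop(name,x0,y0,w,h,s,n):
    im=cv2.imread(f'pics/{name}.png')
    c=cv2.resize(im[y0:y0+h,x0:x0+w],None,fx=s,fy=s,interpolation=cv2.INTER_CUBIC)
    for i in range(0,w,20): cv2.line(c,(i*s,0),(i*s,6),(255,255,255),1); cv2.putText(c,str(x0+i),(i*s,18),0,.4,(0,255,255),1)
    for i in range(0,h,20): cv2.line(c,(0,i*s),(6,i*s),(255,255,255),1); cv2.putText(c,str(y0+i),(8,i*s+4),0,.4,(0,255,255),1)
    cv2.imwrite(f'pics/{n}.png',c)
E
python3 -c "
from h import *
crop('w1',215,5,130,185,3,'w1c')
m=load('w1'); print(m)
print(proj(m,place([.4808,.2889,.1151],[[-.095,-.065,.014],[-.095,.065,.014],[.095,.065,.014],[.095,-.065,.014],[.06,-.03,.03],[0,-.03,.03],[-.06,-.03,.03],[.06,.03,.03]])).round(1))
"
```

```text
{'fx': 371.7848244556756, 'fy': 371.7848244556756, 'cx': 273.4669877500963, 'cy': 204.68474166265062, 'eye': array([0.49490807, 0.28174388, 0.49060064]), 'orientation': array([-0.19178492, -0.2053368 ,  1.64237044])}
[[222.9  16.1]
 [334.   11.9]
 [333.1 172.8]
 [232.9 176.2]
 [258.1 149.5]
 [255.9  98.9]
 [253.5  44.8]
 [306.8 147.8]]
```

View pics/w1c.png

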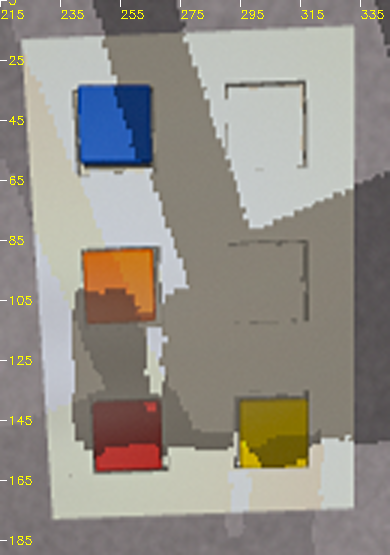

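>>> jog_arm:
  rows:
    - [[0,0,0],[1,-5,1],0.5]
    - [[0,0,0],[2,-10,2],0.5]
    - [[0,0,0],[2,-15,3],0.5]
    - [[0,0,0],[2,-20,3],0.5]
    - [[0,0,0],[2,-25,3],0.5]

```text
time_s: 1.7
tool_pos: [0.6102, 0.0477, 0.2996]
eef_rot: [-0.065, 1.571, 0.064]
contact_force: [0.6, -0.3, -0.4]
opening: 0.0457
```

```bash
python3 -c "
from h import *
jog([.62,-.02,.3],4.57)
snap('wrist','w2')
m=load('w2')
print(proj(m,place(STORE,[[-.1,.155,.066],[.1,.155,.066],[-.092,.07,.092],[-.074,.07,.092],[.074,.07,.092],[.092,.07,.092],[-.04,0,.102],[.04,0,.102],[0,.105,.100]])).round(1))
"
```

```text
turn [0.11, -0.07, 0.02] shift [-0.03, -6.83, 0.43] t 1.7 F [ 0.6 -0.3 -0.4] op 0.0457 pos [0.6102 0.0477 0.2996]
[[305.6  -3.1]
 [301.2 195.5]
 [215.4  -2.2]
 [216.   19.2]
 [221.  176.1]
 [221.5 193.2]
 [140.3  56.3]
 [147.2 143.4]
 [253.9 101.5]]
```

View pics/w2.png

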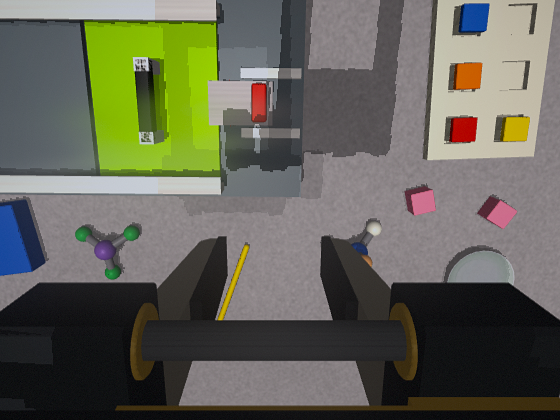

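```bash
python3 -c "
from h import *
crop('w2',80,0,240,205,3,'w2c')
"
```

```text
(no output)
```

View pics/w2c.png

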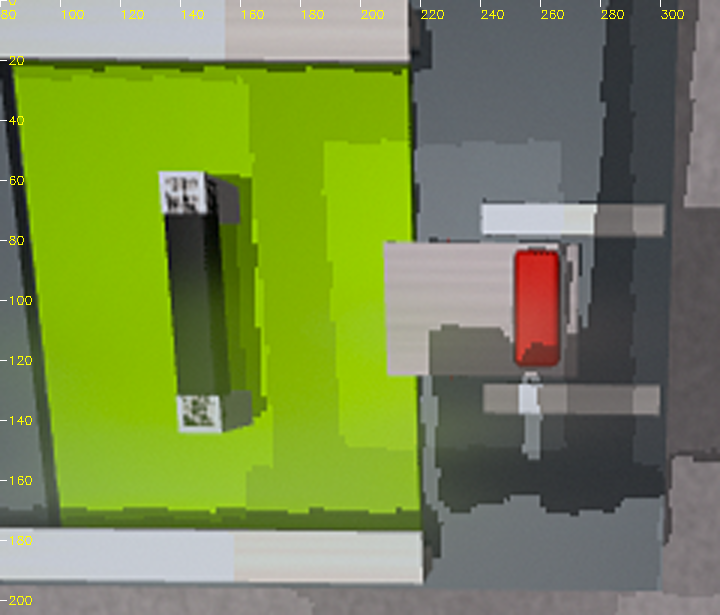

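```bash
sed -i 's/^STORE=.*/STORE=np.array([0.544,-0.082,0.0795])/' h.py; cat >> h.py <<'E'
def S(x,y,z): return place(STORE,[[x,y,z]])[0]
TRAY=np.array([.482,.289,.115])
def T(x,y,z): return place(TRAY,[[x,y,z]])[0]
E
python3 -c "
from h import *
jog(S(0,.110,.15),4.57)
jog(S(0,.110,.08),4.57)
"
```

```text
turn [-0.04, -0.07, 0.26] shift [14.99, -0.65, -7.58] t 1.75 F [-0.3 -4.9 -0.8] op 0.0458 pos [0.6105 0.0408 0.2997]
turn [-0.04, -0.07, 0.26] shift [21.99, -0.61, -7.57] t 1.75 F [-0.3 -4.9 -0.8] op 0.0458 pos [0.6105 0.0408 0.2997]
```

>>> jog_arm:
  rows:
    - [[0,0,0],[4,-0.5,-2.5],0.5]
    - [[0,0,0],[8,-0.6,-5],0.5]
    - [[0,0,0],[12,-0.6,-7.6],0.5]
    - [[0,0,0],[15,-0.6,-7.6],0.5]
    - [[0,0,0],[15,-0.6,-7.6],0.5]

```text
time_s: 2.25
tool_pos: [0.531, 0.029, 0.1466]
eef_rot: [-0.066, 1.578, 0.059]
contact_force: [-0.5, -1.1, 0.0]
opening: 0.0463
```

```bash
python3 -c "
from h import *
snap('wrist','w3')
jog(S(0,.110,.08),4.57)
crop('w3',130,120,300,200,2,'w3c')
snap('side','s3'); crop('s3',230,130,140,140,4,'s3c')
"
```

```text
turn [0.01, -0.27, 0.25] shift [6.89, -0.12, 0.21] t 2.3 F [-0.2 -0.5  0.6] op 0.046 pos [0.5334 0.029  0.149 ]
```

View pics/w3.png

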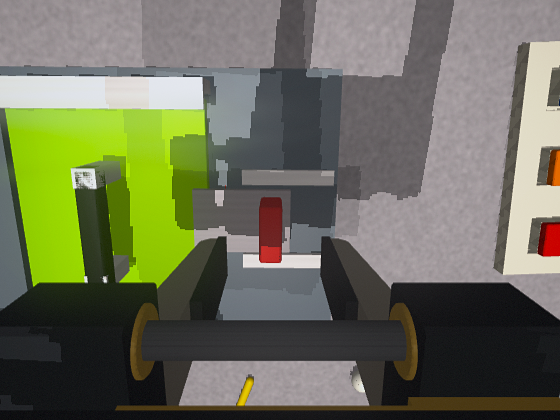

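View pics/s3c.png

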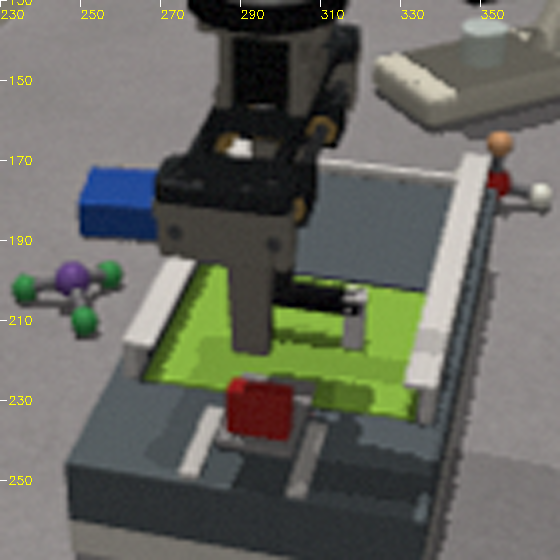

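>>> jog_arm:
  rows:
    - [[0,0,0],[3.5,0,0.2],0.5]
    - [[0,0,0],[6.5,0,0.2],0.5]
    - [[0,0,0],[6.9,0,0.2],0.5]
    - [[0,0,0],[6.9,0,0.2],0.12]
    - [[0,0,0],[6.9,0,0.2],0.1]

```text
time_s: 2.85
tool_pos: [0.5387, 0.0291, 0.0835]
eef_rot: [-0.066, 1.568, 0.059]
contact_force: [0.9, -0.4, -0.9]
opening: 0.0316
```

```bash
python3 -c "
from h import *
jog(S(0,.137,.08),4.57)
"
```

```text
turn [0.02, 0.08, 0.26] shift [0.34, 2.58, -0.36] t 2.85 F [ 0.9 -0.4 -0.9] op 0.0316 pos [0.5387 0.0291 0.0835]
```

>>> jog_arm:
  rows:
    - [[0,0,0],[0.3,0,-0.3],0.0]
    - [[0,0,0],[0.3,0,-0.3],0.0]
    - [[0,0,0],[0.3,0,-0.3],0.0]
    - [[0,0,0],[0.3,0,-0.3],0.0]

```text
time_s: 3.25
tool_pos: [0.5363, 0.0288, 0.0815]
eef_rot: [-0.066, 1.567, 0.059]
contact_force: [-2.0, -1.4, 7.7]
opening: 0.0135
```

```bash
python3 -c "
from h import *
jog(S(0,.139,.08),4.57)
"
```

```text
turn [-0.01, 0.15, 0.25] shift [0.14, 2.79, -0.12] t 3.25 F [-2.  -1.4  7.7] op 0.0135 pos [0.5363 0.0288 0.0815]
```

>>> jog_arm:
  rows:
    - [[0,0,0],[-0.1,0.8,0],0.0]
    - [[0,0,0],[-0.1,1.6,0],0.0]
    - [[0,0,0],[-0.1,2.4,0],0.0]
    - [[0,0,0],[-0.1,2.7,0],0.0]
    - [[0,0,0],[-0.1,2.7,0],0.0]

```text
time_s: 3.75
tool_pos: [0.5342, 0.0543, 0.0817]
eef_rot: [-0.07, 1.567, 0.058]
contact_force: [6.3, -14.8, -14.9]
opening: 0.0138
```

```bash
python3 -c "
from h import *
jog(S(0,.139,.08),4.57)
"
```

```text
turn [0.1, 0.14, 0.45] shift [0.17, 0.24, -0.11] t 3.75 F [  6.3 -14.8 -14.9] op 0.0138 pos [0.5342 0.0543 0.0817]
```

>>> jog_arm:
  rows:
    - [[0,0,0],[0,0.3,0],0.0]
    - [[0,0,0],[0,0.5,0],0.0]
    - [[0,0,0],[0,0.5,0],0.0]

```text
time_s: 4.05
tool_pos: [0.5343, 0.0547, 0.0815]
eef_rot: [-0.079, 1.567, 0.054]
contact_force: [6.2, -34.2, -8.5]
opening: 0.0141
```

```bash
python3 -c "
from h import *
jog(S(0,.139,.08),4.57)
"
```

```text
turn [0.29, 0.13, 0.91] shift [0.15, 0.2, -0.12] t 4.05 F [  6.2 -34.2  -8.5] op 0.0141 pos [0.5343 0.0547 0.0815]
```

>>> jog_arm:
  rows:
    - [[0,0,0],[0,-0.1,0],0.5]
    - [[0,0,0],[0,-0.1,0],0.5]
    - [[0,0,0],[0,-0.1,0],0.5]
    - [[0,0,0],[-4,-0.1,0],0.5]
    - [[0,0,0],[-7,-0.5,0],0.5]

```text
time_s: 4.55
tool_pos: [0.5341, 0.0518, 0.1527]
eef_rot: [-0.079, 1.568, 0.056]
contact_force: [0.2, 0.1, -0.4]
opening: 0.0455
```

```bash
python3 -c "
from h import *
jog(S(0,.0,.15),4.57)
snap('wrist','w4')
"
```

```text
turn [0.34, 0.08, 0.86] shift [0.47, -13.41, -0.16] t 4.55 F [ 0.2  0.1 -0.4] op 0.0455 pos [0.5341 0.0518 0.1527]
```

View pics/w4.png

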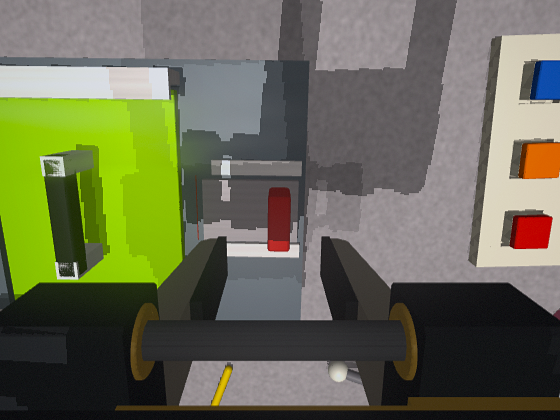

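>>> jog_arm:
  rows:
    - [[0.3,0,0.9],[0,-5,0],0.5]
    - [[0.3,0,0.9],[0,-10,0],0.5]
    - [[0.3,0,0.9],[0,-13.4,-0.2],0.5]
    - [[0.3,0,0.9],[0.5,-13.4,-0.2],0.5]
    - [[0.3,0,0.9],[0.5,-13.4,-0.2],0.5]

```text
time_s: 5.1
tool_pos: [0.546, -0.0819, 0.154]
eef_rot: [-0.061, 1.563, 0.063]
contact_force: [-0.1, 0.2, 0.8]
opening: 0.0462
```

```bash
python3 -c "
from h import *
snap('wrist','w5')
jog(S(0,.0,.077),4.57)
"
```

```text
turn [0.03, 0.42, -0.08] shift [7.72, -0.07, -0.27] t 5.15 F [ 0.  -0.5  0.7] op 0.0462 pos [ 0.546  -0.0812  0.1542]
```

View pics/w5.png

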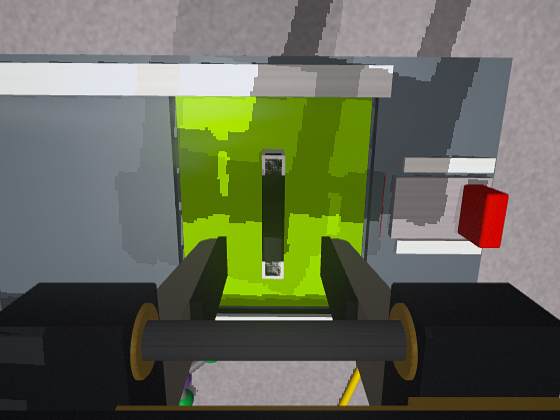

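>>> jog_arm:
  rows:
    - [[0,0.4,0],[4,0,-0.1],0.5]
    - [[0,0.4,0],[7,0,-0.2],0.5]
    - [[0,0.4,0],[7.7,0,-0.2],0.4]
    - [[0,0.4,0],[7.7,0,-0.2],0.0]
    - [[0,0.4,0],[7.7,0,-0.2],0.0]

```text
time_s: 5.65
tool_pos: [0.5455, -0.0806, 0.0783]
eef_rot: [-0.063, 1.568, 0.065]
contact_force: [-0.5, -0.4, 0.6]
opening: 0.0243
```

>>> jog_arm:
  rows:
    - [[0,0,0],[0,0,0],0.0]
    - [[0,0,0],[0,0,0],0.0]
    - [[0,0,0],[0,0,0],0.0]

```text
time_s: 5.95
tool_pos: [0.5465, -0.082, 0.0796]
eef_rot: [-0.065, 1.566, 0.063]
contact_force: [0.5, -7.9, -2.9]
opening: 0.0136
```

```bash
python3 -c "
from h import *
jog(S(0,.0,.077+.014),4.57)
"
```

```text
turn [0.1, 0.23, 0.07] shift [-1.14, 0.02, -0.25] t 5.95 F [ 0.5 -7.9 -2.9] op 0.0136 pos [ 0.5465 -0.082   0.0796]
```

>>> jog_arm:
  rows:
    - [[0,0,0],[-0.5,0,0],0.0]
    - [[0,0,0],[-1.0,0,0],0.0]
    - [[0,0,0],[-1.3,0,0],0.0]
    - [[0,0,0],[-1.3,0,0],0.0]

```text
time_s: 6.35
tool_pos: [0.5465, -0.0821, 0.0934]
eef_rot: [-0.065, 1.565, 0.063]
contact_force: [-1.0, -3.7, -3.0]
opening: 0.0137
```

```bash
python3 -c "
from h import *
jog(S(0,-.135,.077+.014),4.57)
"
```

```text
turn [0.1, 0.26, 0.09] shift [0.26, -13.47, -0.28] t 6.35 F [-1.  -3.7 -3. ] op 0.0137 pos [ 0.5465 -0.0821  0.0934]
```

>>> jog_arm:
  rows:
    - [[0,0,0],[0,-3,0],0.0]
    - [[0,0,0],[0,-6,0],0.0]
    - [[0,0,0],[0,-9,0],0.0]
    - [[0,0,0],[0,-11.5,0],0.0]
    - [[0,0,0],[0,-13,0],0.0]

```text
time_s: 6.85
tool_pos: [0.5561, -0.2127, 0.0931]
eef_rot: [-0.064, 1.567, 0.063]
contact_force: [-3.2, 1.2, -3.5]
opening: 0.0138
```

```bash
python3 -c "
from h import *
jog(S(0,-.135,.077+.014),4.57)
"
```

```text
turn [0.05, 0.14, 0.03] shift [0.21, -0.38, -0.17] t 6.85 F [-3.2  1.2 -3.5] op 0.0138 pos [ 0.5561 -0.2127  0.0931]
```

Continue into the stop, then lower slightly.

>>> jog_arm:
  rows:
    - [[0,0,0],[0,-0.4,-0.2],0.0]
    - [[0,0,0],[0,-0.7,-0.2],0.0]
    - [[0,0,0],[0,-0.8,-0.2],0.0]
    - [[0,0,0],[0,-0.8,-0.2],0.0]

```text
time_s: 7.25
tool_pos: [0.5561, -0.2174, 0.0932]
eef_rot: [-0.06, 1.565, 0.065]
contact_force: [4.3, 12.7, -3.8]
opening: 0.0136
```

```bash
python3 -c "
from h import *
jog(S(0,-.135,.077+.009),4.57)
"
```

```text
turn [-0.0, 0.29, -0.2] shift [0.72, 0.09, -0.14] t 7.25 F [ 4.3 12.7 -3.8] op 0.0136 pos [ 0.5561 -0.2174  0.0932]
```

>>> jog_arm:
  rows:
    - [[0,0,0],[0.4,0.1,0],0.0]
    - [[0,0,0],[0.55,0.1,0],0.0]
    - [[0,0,0],[0.55,0.1,0],0.5]
    - [[0,0,0],[0.55,0.1,0],0.5]
    - [[0,0,0],[0.55,0.1,0],0.5]

```text
time_s: 7.75
tool_pos: [0.5565, -0.2167, 0.0881]
eef_rot: [-0.06, 1.564, 0.065]
contact_force: [-0.5, 0.4, -0.4]
opening: 0.0355
```

>>> jog_arm:
  rows:
    - [[0,0,0],[-5,0,0],0.5]
    - [[0,0,0],[-10,0,0],0.5]
    - [[0,0,0],[-10,5,0],0.5]
    - [[0,0,0],[-10,10,0],0.5]

```text
time_s: 8.15
tool_pos: [0.5493, -0.1178, 0.1906]
eef_rot: [-0.059, 1.559, 0.061]
contact_force: [-0.9, 0.6, -1.2]
opening: 0.0459
```

```bash
python3 -c "
from h import *
snap('wrist','w6');snap('side','s6')
jog(T(.06,-.03,.15),-83.4)
jog(T(.06,-.03,.15),96.6)
print(ctrl.sense()['joints'].round(2))
"
```

```text
turn [88.11, 0.13, -0.48] shift [4.07, 37.81, 2.85] t 8.25 F [-1.3  1.2  0.2] op 0.0458 pos [ 0.5475 -0.1133  0.189 ]
turn [-91.88, 0.48, 0.13] shift [4.07, 37.81, 2.85] t 8.25 F [-1.3  1.2  0.2] op 0.0458 pos [ 0.5475 -0.1133  0.189 ]
[-0.21  0.27  1.81  0.01  1.06 -1.87]
```

View pics/w6.png

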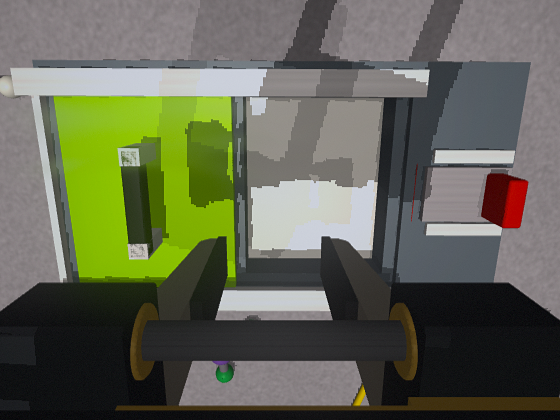

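View pics/s6.png

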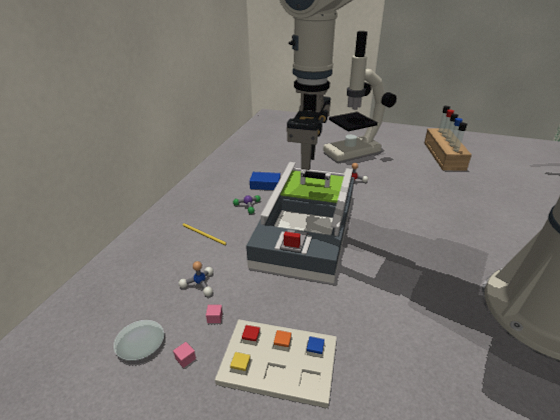

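>>> jog_arm:
  rows:
    - [[8.5,0,0],[-2,5,0],0.45]
    - [[17,0,0],[-2,10,1],0.45]
    - [[25.5,0,0],[-2,15,2],0.45]
    - [[34,0,0],[-2,20,2.8],0.45]
    - [[42.5,0,0],[-2,24,2.8],0.45]

```text
time_s: 8.75
tool_pos: [0.557, 0.1114, 0.2105]
eef_rot: [0.489, 1.51, -0.478]
contact_force: [1.1, 0.1, -0.6]
opening: 0.0412
```

```bash
python3 -c "
from h import *
jog(T(.06,-.03,.17),-83.4)
"
```

```text
turn [48.01, 0.02, -0.54] shift [4.11, 11.88, -9.95] t 8.75 F [ 1.1  0.1 -0.6] op 0.0412 pos [0.557  0.1114 0.2105]
```

>>> jog_arm:
  rows:
    - [[8.5,0,0],[0,3,-2.5],0.45]
    - [[17,0,0],[0,6,-5],0.45]
    - [[25.5,0,0],[0,9,-7.5],0.45]
    - [[34,0,0],[2,11.9,-9.9],0.45]
    - [[42.5,0,0],[4,11.9,-9.9],0.45]

```text
time_s: 9.25
tool_pos: [0.5464, 0.2698, 0.1714]
eef_rot: [1.064, 1.296, -1.044]
contact_force: [-0.1, -1.0, -0.6]
opening: 0.0415
```

```bash
python3 -c "
from h import *
jog(T(.06,-.03,.17),-83.4)
"
```

```text
turn [5.32, -0.27, -0.67] shift [0.13, -0.21, 0.34] t 9.25 F [-0.1 -1.  -0.6] op 0.0415 pos [0.5464 0.2698 0.1714]
```

>>> jog_arm:
  rows:
    - [[5.3,0,-0.7],[2,-0.2,0.3],0.45]
    - [[5.3,0,-0.7],[5,-0.2,0.3],0.45]
    - [[5.3,0,-0.7],[7,-0.2,0.3],0.45]
    - [[5.3,0,-0.7],[7,-0.2,0.3],0.45]

```text
time_s: 9.65
tool_pos: [0.5445, 0.2656, 0.0986]
eef_rot: [1.123, 1.267, -1.126]
contact_force: [-0.8, -0.1, -0.0]
opening: 0.0415
```

```bash
python3 -c "
from h import *
snap('wrist','w7')
m=load('w7'); print(proj(m,[T(.06,-.03,.03),T(0,-.03,.03),T(.06,.03,.03)]).round(1))
jog(T(.06,-.03,.017),-83.4)
crop('w7',140,120,300,200,2,'w7c')
"
```

```text
[[274.6 216.3]
 [185.1 216.1]
 [274.8 124.7]]
turn [-0.0, -0.21, 0.16] shift [8.34, -0.02, 0.03] t 9.7 F [ 0.2 -0.2 -0.3] op 0.0412 pos [0.5455 0.2661 0.1004]
```

View pics/w7.png

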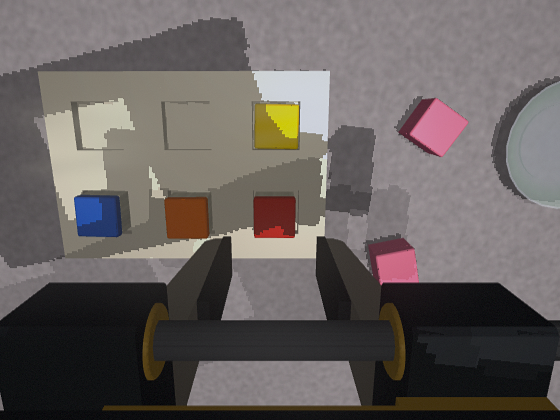

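>>> jog_arm:
  rows:
    - [[0,0,0],[4,0,0],0.45]
    - [[0,0,0],[7.5,0,0],0.45]
    - [[0,0,0],[8.2,0,0],0.45]
    - [[0,0,0],[8.2,0,0],0.1]
    - [[0,0,0],[8.2,0,0],0.1]

```text
time_s: 10.2
tool_pos: [0.5467, 0.267, 0.0204]
eef_rot: [1.127, 1.265, -1.122]
contact_force: [-0.0, 0.6, -0.0]
opening: 0.0279
```

>>> jog_arm:
  rows:
    - [[0,0,0],[0,0,0],0.1]
    - [[0,0,0],[-2,0,0],0.1]
    - [[0,0,0],[-6,0,0],0.1]
    - [[0,0,0],[-10,0,0],0.1]
    - [[0,0,0],[-12,0,0],0.1]

```text
time_s: 10.7
tool_pos: [0.5489, 0.2674, 0.1457]
eef_rot: [1.132, 1.263, -1.117]
contact_force: [0.5, 0.5, -0.7]
opening: 0.0273
```

```bash
python3 -c "
from h import *
snap('wrist','w8')
jog(S(.032,.028,.14),-85.4)
"
```

```text
turn [2.0, -0.45, -0.5] shift [0.54, -1.32, 32.02] t 10.75 F [1.1 0.3 1.9] op 0.0281 pos [0.55   0.2679 0.148 ]
```

View pics/w8.png

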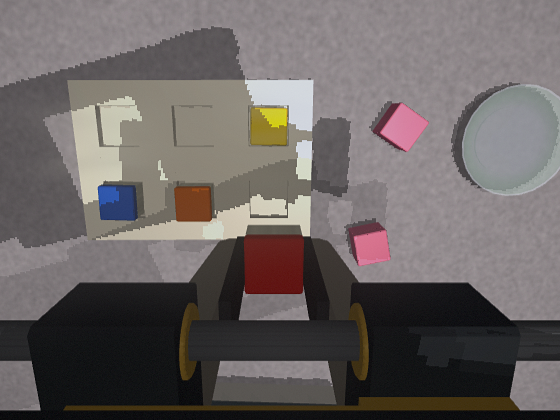

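>>> jog_arm:
  rows:
    - [[0,0,0],[0,0,5],0.1]
    - [[0,0,0],[0,0,10],0.1]
    - [[0,0,0],[0,-0.5,15],0.1]
    - [[2,0,0],[0,-1,20],0.1]
    - [[2,0,0],[0,-1.3,25],0.1]

```text
time_s: 11.25
tool_pos: [0.5657, 0.0169, 0.1468]
eef_rot: [1.161, 1.245, -1.139]
contact_force: [0.1, -0.4, 0.2]
opening: 0.0275
```

```bash
python3 -c "
from h import *
jog(S(.032,.028,.14),-85.4)
"
```

```text
turn [-0.05, -0.46, -0.58] shift [0.62, 0.24, 6.89] t 11.25 F [ 0.1 -0.4  0.2] op 0.0275 pos [0.5657 0.0169 0.1468]
```

>>> jog_arm:
  rows:
    - [[0,0,-0.6],[0,0.2,4],0.1]
    - [[0,-0.4,-0.6],[0.6,0.2,6.9],0.1]
    - [[0,-0.4,-0.6],[0.6,0.2,6.9],0.1]
    - [[0,-0.4,-0.6],[0.6,0.2,6.9],0.1]

```text
time_s: 11.65
tool_pos: [0.5733, -0.0519, 0.1406]
eef_rot: [1.153, 1.246, -1.151]
contact_force: [-0.1, 0.3, -1.3]
opening: 0.0278
```

```bash
python3 -c "
from h import *
jog(S(.032,.028,.040),-85.4)
snap('wrist','w9')
"
```

```text
turn [-0.14, -0.08, -0.02] shift [10.06, 0.04, -0.01] t 11.65 F [-0.1  0.3 -1.3] op 0.0278 pos [ 0.5733 -0.0519  0.1406]
```

View pics/w9.png

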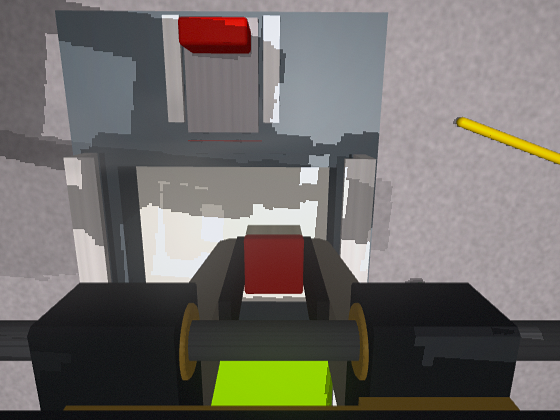

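>>> jog_arm:
  rows:
    - [[0,0,0],[4,0,0],0.1]
    - [[0,0,0],[8,0,0],0.1]
    - [[0,0,0],[9.8,0,0],0.1]
    - [[0,0,0],[10.1,0,0],0.1]
    - [[0,0,0],[10.1,0,0],0.1]

```text
time_s: 12.2
tool_pos: [0.573, -0.0496, 0.0394]
eef_rot: [1.15, 1.248, -1.149]
contact_force: [-0.6, 0.1, -0.3]
opening: 0.0275
```

```bash
python3 -c "
from h import *
jog(S(.032,.028,.038),-85.4)
"
```

```text
turn [0.03, -0.1, 0.04] shift [0.14, 0.05, 0.2] t 12.2 F [-0.6  0.1 -0.3] op 0.0275 pos [ 0.573  -0.0496  0.0394]
```

>>> jog_arm:
  rows:
    - [[0,0,0],[0.15,0,0.1],0.1]
    - [[0,0,0],[0.15,0,0.1],0.37]
    - [[0,0,0],[0.15,0,0.1],0.37]
    - [[0,0,0],[0.15,0,0.1],0.37]
    - [[0,0,0],[-3,0,0.1],0.37]

```text
time_s: 12.7
tool_pos: [0.5705, -0.0504, 0.0669]
eef_rot: [1.148, 1.253, -1.153]
contact_force: [0.4, 0.6, 0.8]
opening: 0.0341
```

>>> jog_arm:
  rows:
    - [[0,0,0],[-4,0,0],0.37]
    - [[0,0,0],[-8,0,0],0.45]
    - [[0,0,0],[-9,0,-4],0.45]
    - [[0,0,0],[-9,0,-8],0.45]

```text
time_s: 13.1
tool_pos: [0.5664, 0.0293, 0.1601]
eef_rot: [1.153, 1.248, -1.151]
contact_force: [1.7, -0.7, -0.2]
opening: 0.0411
```

```bash
python3 -c "
from h import *
jog(T(.06,.03,.12),-83.4)
snap('side','s10');crop('s10',230,150,140,130,4,'s10c')
"
```

```text
turn [-2.14, -0.15, 0.07] shift [4.08, -0.5, -29.76] t 13.1 F [ 1.7 -0.7 -0.2] op 0.0411 pos [0.5664 0.0293 0.1601]
```

View pics/s10.png

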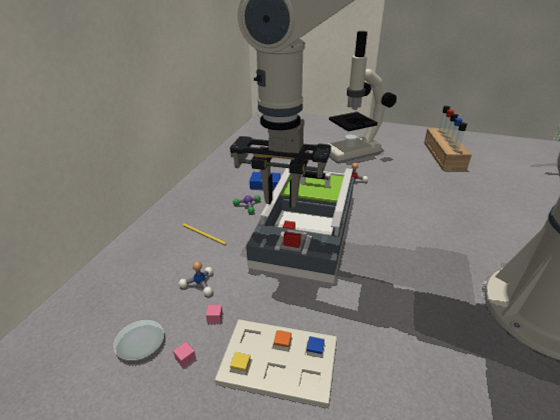

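>>> jog_arm:
  rows:
    - [[0,0,0],[0,0,-5],0.45]
    - [[0,0,0],[0,0,-10],0.45]
    - [[0,0,0],[0,0,-15],0.45]
    - [[-2,0,0],[0,-0.5,-20],0.45]
    - [[-2,0,0],[0,-0.5,-25],0.45]

```text
time_s: 13.65
tool_pos: [0.5397, 0.2794, 0.1603]
eef_rot: [1.126, 1.268, -1.124]
contact_force: [1.2, -0.0, -0.4]
opening: 0.0412
```

```bash
python3 -c "
from h import *
jog(T(.06,.03,.12),-83.4)
"
```

```text
turn [0.02, -0.31, 0.19] shift [4.06, 0.39, -4.59] t 13.65 F [ 1.2 -0.  -0.4] op 0.0412 pos [0.5397 0.2794 0.1603]
```

>>> jog_arm:
  rows:
    - [[0,0,0],[0,0.3,-4.6],0.45]
    - [[0,0,0],[3,0.3,-4.6],0.45]
    - [[0,0,0],[5,0.3,-4.6],0.45]
    - [[0,0,0],[5,0.3,-4.6],0.45]

```text
time_s: 14.05
tool_pos: [0.5352, 0.3249, 0.1077]
eef_rot: [1.121, 1.27, -1.127]
contact_force: [-0.3, -0.9, -0.6]
opening: 0.0409
```

```bash
python3 -c "
from h import *
snap('wrist','w11')
m=load('w11'); print(proj(m,[T(.06,.03,.03),T(0,-.03,.03)]).round(1))
jog(T(.06,.03,.0175),-83.4)
"
```

```text
[[278.6 212.8]
 [196.3 291.3]]
turn [0.04, -0.24, 0.34] shift [9.2, 0.25, 0.01] t 14.1 F [ 0.5  0.1 -0.5] op 0.0415 pos [0.5363 0.3252 0.1095]
```

View pics/w11.png

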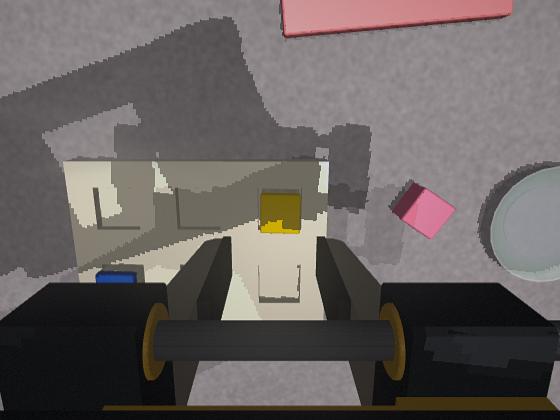

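>>> jog_arm:
  rows:
    - [[0,0,0.3],[4,0.3,0],0.45]
    - [[0,0,0.3],[8,0.3,0],0.45]
    - [[0,0,0.3],[9.1,0.3,0],0.45]
    - [[0,0,0.3],[9.1,0.3,0],0.1]
    - [[0,0,0.3],[9.1,0.3,0],0.1]

```text
time_s: 14.6
tool_pos: [0.54, 0.3263, 0.0204]
eef_rot: [1.128, 1.265, -1.121]
contact_force: [0.2, -0.7, -0.5]
opening: 0.0276
```

>>> jog_arm:
  rows:
    - [[0,0,0],[0,0,0],0.1]
    - [[0,0,0],[-2,0,0],0.1]
    - [[0,0,0],[-6,0,0],0.1]
    - [[0,0,0],[-10,0,0],0.1]
    - [[0,0,0],[-12,0,0],0.1]

```text
time_s: 15.1
tool_pos: [0.5421, 0.3269, 0.1462]
eef_rot: [1.133, 1.262, -1.114]
contact_force: [0.3, 0.2, -0.5]
opening: 0.0276
```

```bash
python3 -c "
from h import *
jog(S(-.032,.028,.14),-85.4)
"
```

```text
turn [2.01, -0.47, -0.44] shift [0.25, -7.62, 37.73] t 15.1 F [ 0.3  0.2 -0.5] op 0.0276 pos [0.5421 0.3269 0.1462]
```

>>> jog_arm:
  rows:
    - [[0,0,0],[0,-1,5],0.1]
    - [[0,0,0],[0,-2,9.8],0.1]
    - [[0,0,0],[0,-3,14.6],0.1]
    - [[2,0,0],[0,-4,19.4],0.1]
    - [[2,0,-0.4],[0,-5,24],0.1]

```text
time_s: 15.6
tool_pos: [0.5204, 0.0811, 0.1459]
eef_rot: [1.158, 1.249, -1.144]
contact_force: [1.4, -0.6, -1.2]
opening: 0.0282
```

```bash
python3 -c "
from h import *
jog(S(-.032,.028,.14),-85.4)
"
```

```text
turn [-0.03, -0.48, -0.23] shift [0.47, -2.15, 13.65] t 15.6 F [ 1.4 -0.6 -1.2] op 0.0282 pos [0.5204 0.0811 0.1459]
```

>>> jog_arm:
  rows:
    - [[0,0,0],[0,-1,4.8],0.1]
    - [[0,-0.4,0],[0,-2.1,9.6],0.1]
    - [[0,-0.4,0],[0.4,-2.1,13.6],0.1]
    - [[0,-0.4,0],[0.4,-2.1,13.6],0.1]
    - [[0,-0.4,0],[0.4,-2.1,13.6],0.1]

```text
time_s: 16.1
tool_pos: [0.511, -0.057, 0.1422]
eef_rot: [1.156, 1.241, -1.147]
contact_force: [-0.1, -0.3, 0.8]
opening: 0.0274
```

```bash
python3 -c "
from h import *
snap('wrist','w12')
jog(S(-.032,.028,.038),-85.4)
"
```

```text
turn [-0.09, -0.08, -0.34] shift [10.39, -0.17, 0.06] t 16.15 F [ 0.1  1.1 -0.8] op 0.028 pos [ 0.5109 -0.0561  0.142 ]
```

View pics/w12.png

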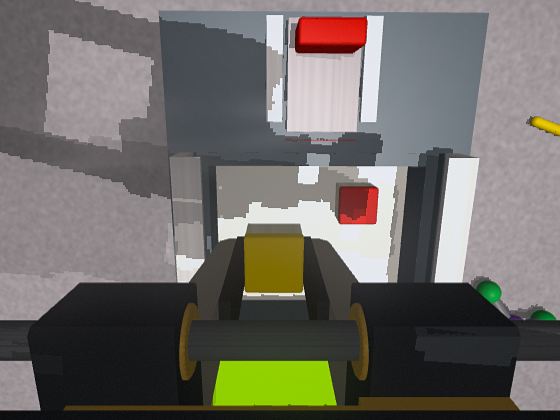

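```bash
python3 -c "
from h import *
m=load('w12');print(proj(m,[S(.032,.028,.048)]))"
```

```text
[[357.81288369 206.28545664]]
```

>>> jog_arm:
  rows:
    - [[0,0,-0.3],[4,-0.2,0],0.1]
    - [[0,0,-0.3],[8,-0.2,0.1],0.1]
    - [[0,0,-0.3],[9.8,-0.2,0.1],0.1]
    - [[0,0,-0.3],[10.3,-0.2,0.1],0.1]
    - [[0,0,-0.3],[10.3,-0.2,0.1],0.1]

```text
time_s: 16.65
tool_pos: [0.5095, -0.0557, 0.0392]
eef_rot: [1.151, 1.248, -1.149]
contact_force: [0.9, 0.4, -0.1]
opening: 0.0275
```

```bash
python3 -c "
from h import *
jog(S(-.032,.028,.038),-85.4)
"
```

```text
turn [0.01, -0.09, 0.01] shift [0.12, 0.03, 0.09] t 16.65 F [ 0.9  0.4 -0.1] op 0.0275 pos [ 0.5095 -0.0557  0.0392]
```

>>> jog_arm:
  rows:
    - [[0,0,0],[0.15,0,0.1],0.1]
    - [[0,0,0],[0.15,0,0.1],0.37]
    - [[0,0,0],[0.15,0,0.1],0.37]
    - [[0,0,0],[0.15,0,0.1],0.37]
    - [[0,0,0],[-3,0,0.1],0.37]

```text
time_s: 17.15
tool_pos: [0.5072, -0.0565, 0.067]
eef_rot: [1.149, 1.252, -1.153]
contact_force: [0.4, -0.6, 0.0]
opening: 0.0339
```

>>> jog_arm:
  rows:
    - [[0,0,0],[-4,0,0],0.37]
    - [[0,0,0],[-8,0,0],0.45]
    - [[0,0,0],[-9,0,-4],0.45]
    - [[0,0,0],[-9,0,-8],0.45]

```text
time_s: 17.55
tool_pos: [0.5029, 0.0233, 0.1599]
eef_rot: [1.153, 1.247, -1.151]
contact_force: [0.6, 0.8, -1.1]
opening: 0.0414
```

```bash
python3 -c "
from h import *
jog(T(0,-.03,.12),-83.4)
"
```

```text
turn [-2.15, -0.15, 0.05] shift [4.05, 0.09, -23.64] t 17.55 F [ 0.6  0.8 -1.1] op 0.0414 pos [0.5029 0.0233 0.1599]
```

>>> jog_arm:
  rows:
    - [[0,0,0],[0,0,-5],0.45]
    - [[-2,0,0],[0,0.1,-10],0.45]
    - [[-2,0,0],[0,0.1,-15],0.45]
    - [[-2,0,0],[0,0.1,-20],0.45]
    - [[-2,0,0],[0,0.1,-23.6],0.45]

```text
time_s: 18.05
tool_pos: [0.4852, 0.2615, 0.1609]
eef_rot: [1.128, 1.263, -1.124]
contact_force: [0.4, -0.9, -0.2]
opening: 0.0416
```

>>> jog_arm:
  rows:
    - [[0,0,0],[3,0,0],0.45]
    - [[0,0,0],[4.5,0,0],0.45]
    - [[0,0,0],[4.5,0,0],0.45]

```text
time_s: 18.35
tool_pos: [0.4835, 0.2613, 0.114]
eef_rot: [1.124, 1.265, -1.126]
contact_force: [0.1, 0.1, 0.3]
opening: 0.0412
```

```bash
python3 -c "
from h import *
snap('wrist','w13')
m=load('w13'); print(proj(m,[T(0,-.03,.03),T(-.06,-.03,.03)]).round(1))
jog(T(0,-.03,.0175),-83.4)
"
```

```text
[[276.  214. ]
 [191.7 213.8]]
turn [-0.09, -0.14, 0.11] shift [9.78, 0.1, 0.26] t 18.4 F [ 0.1 -0.1  0.2] op 0.0417 pos [0.4844 0.2614 0.1153]
```

View pics/w13.png

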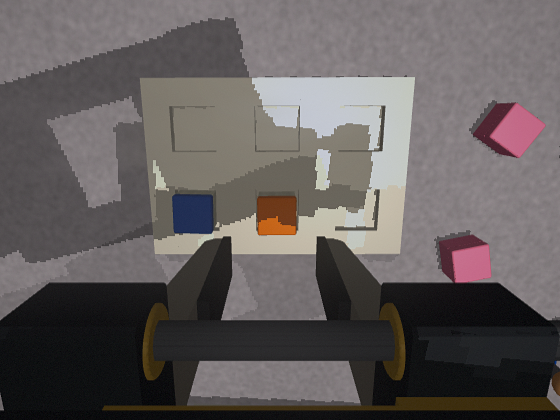

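Orange (277,215), blue (193,214), as predicted. Pick orange.

>>> jog_arm:
  rows:
    - [[0,0,0],[4,0.1,0.2],0.45]
    - [[0,0,0],[8,0.15,0.3],0.45]
    - [[0,0,0],[9.7,0.15,0.3],0.45]
    - [[0,0,0],[9.7,0.15,0.3],0.1]
    - [[0,0,0],[9.7,0.15,0.3],0.1]

```text
time_s: 18.9
tool_pos: [0.487, 0.259, 0.0194]
eef_rot: [1.127, 1.263, -1.125]
contact_force: [-0.7, -0.2, 0.1]
opening: 0.0275
```

>>> jog_arm:
  rows:
    - [[0,0,0],[0,0,0],0.1]
    - [[0,0,0],[-2,0,0],0.1]
    - [[0,0,0],[-6,0,0],0.1]
    - [[0,0,0],[-10,0,0],0.1]
    - [[0,0,0],[-12,0,0],0.1]

```text
time_s: 19.4
tool_pos: [0.4892, 0.2596, 0.1447]
eef_rot: [1.132, 1.261, -1.119]
contact_force: [1.0, 0.1, -0.4]
opening: 0.0275
```

```bash
python3 -c "
from h import *
jog(S(.032,-.028,.14),-85.4)
"
```

```text
turn [1.87, -0.32, -0.31] shift [0.29, 4.7, 37.47] t 19.4 F [ 1.   0.1 -0.4] op 0.0275 pos [0.4892 0.2596 0.1447]
```

>>> jog_arm:
  rows:
    - [[0,0,0],[0,0.6,5],0.1]
    - [[1.9,0,0],[0,1.2,9.9],0.1]
    - [[1.9,0,0],[0,1.8,14.8],0.1]
    - [[1.9,0,0],[0,2.5,19.7],0.1]
    - [[1.9,0,-0.4],[0,3,24.6],0.1]

```text
time_s: 19.9
tool_pos: [0.5478, 0.0166, 0.1457]
eef_rot: [1.155, 1.249, -1.146]
contact_force: [1.7, 1.1, 0.7]
opening: 0.0275
```

```bash
python3 -c "
from h import *
jog(S(.032,-.028,.14),-85.4)
"
```

```text
turn [-0.02, -0.31, -0.1] shift [0.51, 2.03, 12.61] t 19.9 F [1.7 1.1 0.7] op 0.0275 pos [0.5478 0.0166 0.1457]
```

>>> jog_arm:
  rows:
    - [[0,0,0],[0,1,4.9],0.1]
    - [[0,-0.3,0],[0,2,9],0.1]
    - [[0,-0.3,0],[0.4,2,12.6],0.1]
    - [[0,-0.3,0],[0.4,2,12.6],0.1]
    - [[0,-0.3,0],[0.4,2,12.6],0.1]

```text
time_s: 20.4
tool_pos: [0.5781, -0.108, 0.1424]
eef_rot: [1.153, 1.243, -1.149]
contact_force: [0.0, 0.3, 0.1]
opening: 0.0278
```

```bash
python3 -c "
from h import *
snap('wrist','w14')
m=load('w14');print(proj(m,[S(.032,.028,.048),S(-.032,.028,.048)]))
jog(S(.032,-.028,.0375),-85.4)
"
```

```text
[[272.91412292 128.48852596]
 [181.27189125 128.55371262]]
turn [-0.07, -0.01, -0.18] shift [10.47, -0.02, 0.03] t 20.45 F [ 0.1 -0.5 -0.7] op 0.0276 pos [ 0.578  -0.1071  0.1422]
```

View pics/w14.png

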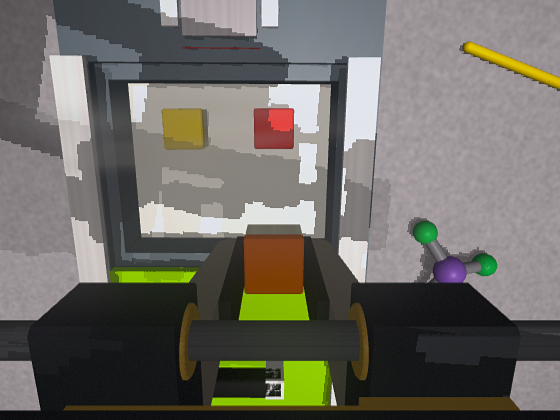

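>>> jog_arm:
  rows:
    - [[0,0,0],[4,0,0],0.1]
    - [[0,0,0],[8,0,0],0.1]
    - [[0,0,0],[9.8,0,0],0.1]
    - [[0,0,0],[10.4,0,0],0.1]
    - [[0,0,0],[10.4,0,0],0.1]

```text
time_s: 20.95
tool_pos: [0.578, -0.1057, 0.0385]
eef_rot: [1.151, 1.245, -1.148]
contact_force: [0.4, 0.2, 1.1]
opening: 0.0272
```

```bash
python3 -c "
from h import *
jog(S(.032,-.028,.0375),-85.4)
"
```

```text
turn [0.02, -0.03, -0.13] shift [0.1, -0.01, 0.17] t 20.95 F [0.4 0.2 1.1] op 0.0272 pos [ 0.578  -0.1057  0.0385]
```

>>> jog_arm:
  rows:
    - [[0,0,0],[0.1,0,0.1],0.1]
    - [[0,0,0],[0.1,0,0.1],0.37]
    - [[0,0,0],[0.1,0,0.1],0.37]
    - [[0,0,0],[0.1,0,0.1],0.37]
    - [[0,0,0],[-3,0,0.1],0.37]

```text
time_s: 21.45
tool_pos: [0.5755, -0.1063, 0.066]
eef_rot: [1.149, 1.25, -1.151]
contact_force: [-0.1, 0.2, -0.7]
opening: 0.034
```

>>> jog_arm:
  rows:
    - [[0,0,0],[-4,0,0],0.37]
    - [[0,0,0],[-8,0,0],0.45]
    - [[0,0,0],[-9,-0.8,-4],0.45]
    - [[0,0,0],[-9,-1.6,-8],0.45]
    - [[0,0,0],[-9,-2.4,-12],0.45]

```text
time_s: 21.95
tool_pos: [0.5422, 0.0122, 0.1573]
eef_rot: [1.151, 1.248, -1.151]
contact_force: [-0.1, 0.1, 0.4]
opening: 0.0414
```

```bash
python3 -c "
from h import *
jog(T(-.06,-.03,.12),-83.4)
"
```

```text
turn [-2.06, -0.12, 0.08] shift [3.79, -9.69, -24.85] t 21.95 F [-0.1  0.1  0.4] op 0.0414 pos [0.5422 0.0122 0.1573]
```

>>> jog_arm:
  rows:
    - [[0,0,0],[0,-1.8,-4.6],0.45]
    - [[-2,0,0],[0,-3.6,-9.2],0.45]
    - [[-2,0,0],[0,-5.4,-13.8],0.45]
    - [[-2,0,0],[0,-7.2,-18.4],0.45]
    - [[-2,0,0],[0,-9,-23],0.45]

```text
time_s: 22.45
tool_pos: [0.4333, 0.2359, 0.1583]
eef_rot: [1.126, 1.263, -1.124]
contact_force: [1.0, 1.3, -0.3]
opening: 0.0414
```

>>> jog_arm:
  rows:
    - [[0,0,0],[1,-0.7,-1.8],0.45]
    - [[0,0,0],[4.5,-0.7,-1.8],0.45]
    - [[0,0,0],[4.5,-0.7,-1.8],0.45]

```text
time_s: 22.75
tool_pos: [0.4216, 0.2525, 0.1108]
eef_rot: [1.121, 1.266, -1.128]
contact_force: [0.2, -0.6, 1.1]
opening: 0.0414
```

```bash
python3 -c "
from h import *
snap('wrist','w15')
m=load('w15'); print(proj(m,[T(-.06,-.03,.03)]).round(1))
jog(T(-.06,-.03,.0175),-83.4)
"
```

```text
[[279.9 212.7]]
turn [-0.04, -0.05, 0.24] shift [9.48, 0.35, 0.06] t 22.8 F [ 0.5 -0.5 -0.3] op 0.0412 pos [0.4227 0.2524 0.1123]
```

View pics/w15.png

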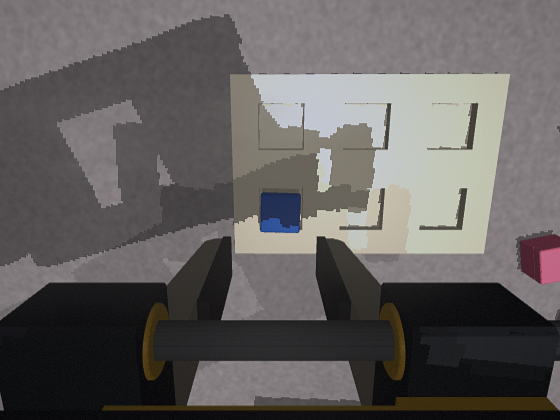

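>>> jog_arm:
  rows:
    - [[0,0,0.2],[4,0.3,0.1],0.45]
    - [[0,0,0.2],[8,0.35,0.1],0.45]
    - [[0,0,0.2],[9.4,0.35,0.1],0.45]
    - [[0,0,0.2],[9.4,0.35,0.1],0.1]
    - [[0,0,0.2],[9.4,0.35,0.1],0.1]

```text
time_s: 23.3
tool_pos: [0.427, 0.2519, 0.0195]
eef_rot: [1.126, 1.261, -1.124]
contact_force: [-0.3, -0.4, -0.7]
opening: 0.0275
```

>>> jog_arm:
  rows:
    - [[0,0,0],[0,0,0],0.1]
    - [[0,0,0],[-2,0,0],0.1]
    - [[0,0,0],[-6,0,0],0.1]
    - [[0,0,0],[-10,0,0],0.1]
    - [[0,0,0],[-12,0,0],0.1]

```text
time_s: 23.8
tool_pos: [0.4288, 0.2526, 0.1444]
eef_rot: [1.131, 1.259, -1.119]
contact_force: [0.1, 0.6, -0.2]
opening: 0.0278
```

```bash
python3 -c "
from h import *
jog(S(-.032,-.028,.14),-85.4)
"
```

```text
turn [1.89, -0.22, -0.34] shift [0.33, 4.37, 37.24] t 23.8 F [ 0.1  0.6 -0.2] op 0.0278 pos [0.4288 0.2526 0.1444]
```

>>> jog_arm:
  rows:
    - [[0,0,0],[0,0.6,5],0.1]
    - [[1.9,0,0],[0,1.2,9.9],0.1]
    - [[1.9,0,0],[0,1.8,14.8],0.1]
    - [[1.9,0,0],[0,2.4,19.7],0.1]
    - [[1.9,0,-0.4],[0,3,24.6],0.1]

```text
time_s: 24.3
tool_pos: [0.4872, 0.0096, 0.1456]
eef_rot: [1.153, 1.248, -1.147]
contact_force: [0.8, 0.8, 0.1]
opening: 0.0274
```

```bash
python3 -c "
from h import *
jog(S(-.032,-.028,.14),-85.4)
"
```

```text
turn [-0.0, -0.21, -0.11] shift [0.52, 1.73, 12.39] t 24.3 F [0.8 0.8 0.1] op 0.0274 pos [0.4872 0.0096 0.1456]
```

>>> jog_arm:
  rows:
    - [[0,0,0],[0,1,4.9],0.1]
    - [[0,-0.2,0],[0,1.7,9],0.1]
    - [[0,-0.2,0],[0.4,1.7,12.4],0.1]
    - [[0,-0.2,0],[0.4,1.7,12.4],0.1]
    - [[0,-0.2,0],[0.4,1.7,12.4],0.1]

```text
time_s: 24.8
tool_pos: [0.5142, -0.1131, 0.1423]
eef_rot: [1.153, 1.243, -1.149]
contact_force: [0.7, 0.1, -0.9]
opening: 0.0279
```

```bash
python3 -c "
from h import *
snap('wrist','w16')
jog(S(-.032,-.028,.0375),-85.4)
"
```

```text
turn [-0.05, -0.01, -0.17] shift [10.46, -0.01, 0.02] t 24.85 F [ 0.   0.6 -0.4] op 0.0273 pos [ 0.5141 -0.1123  0.1421]
```

View pics/w16.png

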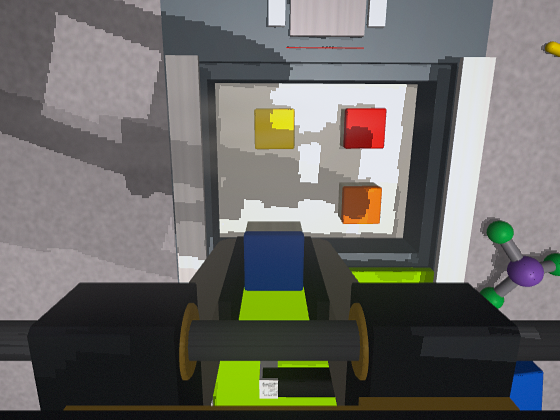

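>>> jog_arm:
  rows:
    - [[0,0,0],[4,0,0],0.1]
    - [[0,0,0],[8,0,0],0.1]
    - [[0,0,0],[9.8,0,0],0.1]
    - [[0,0,0],[10.4,0,0],0.1]
    - [[0,0,0],[10.4,0,0],0.1]

```text
time_s: 25.35
tool_pos: [0.5141, -0.111, 0.0384]
eef_rot: [1.151, 1.246, -1.148]
contact_force: [0.4, 0.3, -0.2]
opening: 0.0274
```

>>> jog_arm:
  rows:
    - [[0,0,0],[0.1,0,0.1],0.1]
    - [[0,0,0],[0.1,0,0.1],0.37]
    - [[0,0,0],[0.1,0,0.1],0.37]
    - [[0,0,0],[0.1,0,0.1],0.37]
    - [[0,0,0],[-3,0,0.1],0.37]

```text
time_s: 25.85
tool_pos: [0.5117, -0.1114, 0.0662]
eef_rot: [1.149, 1.251, -1.151]
contact_force: [1.0, -0.8, 0.8]
opening: 0.0339
```

>>> jog_arm:
  rows:
    - [[0,0,0],[-4,0,0],0.37]
    - [[0,0,0],[-8,0,0],0.45]
    - [[0,0,0],[-11,0.8,0],0.45]
    - [[0,0,0],[-11,2,3],0.45]
    - [[0,0,0],[-11,3.2,7],0.45]

```text
time_s: 26.35
tool_pos: [0.5508, -0.1787, 0.1779]
eef_rot: [1.149, 1.249, -1.148]
contact_force: [1.0, 0.2, -0.1]
opening: 0.0414
```

```bash
python3 -c "
from h import *
snap('wrist','w17'); snap('side','s17'); snap('scene','c17')
jog(S(0,-.135,.15),4.57)
crop('w17',100,0,320,240,2,'w17c')
"
```

```text
turn [-90.07, -0.22, 0.04] shift [2.6, 0.18, 3.64] t 26.5 F [-0.8 -0.8 -0.2] op 0.0414 pos [ 0.5501 -0.1804  0.1761]
```

View pics/w17.png

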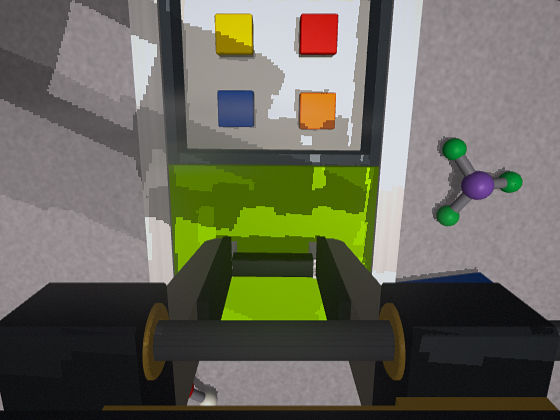

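View pics/s17.png

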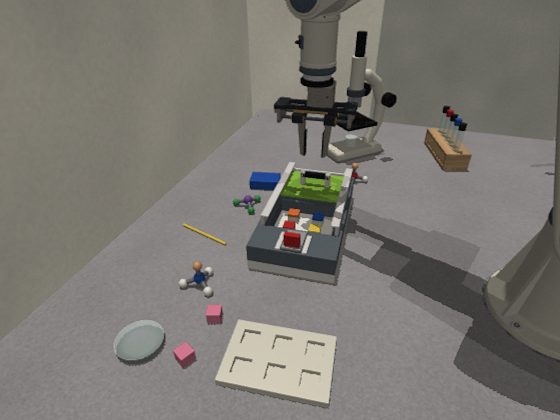

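View pics/c17.png

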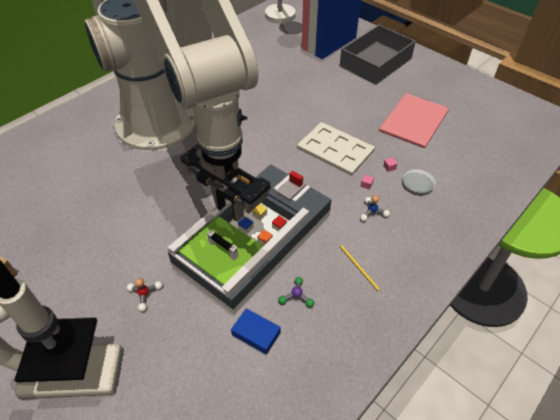

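>>> jog_arm:
  rows:
    - [[-8.5,0,0],[0,0.1,1],0.5]
    - [[-17,0,0],[0,0.1,2],0.5]
    - [[-25.5,0,0],[0,0.2,3],0.5]
    - [[-34,0,0],[0,0.2,3.6],0.5]
    - [[-42.5,0,0],[0,0.2,3.6],0.5]

```text
time_s: 27.0
tool_pos: [0.5543, -0.2157, 0.1757]
eef_rot: [0.583, 1.496, -0.582]
contact_force: [0.6, 0.4, 0.8]
opening: 0.0461
```

>>> jog_arm:
  rows:
    - [[-8.5,0,0],[0,0,0],0.5]
    - [[-17,0,0],[0,0,0],0.5]
    - [[-25.5,0,0],[0,0,0],0.5]
    - [[-34,0,0],[0,0,0],0.5]
    - [[-42.5,0,0],[0,0,0],0.5]

```text
time_s: 27.5
tool_pos: [0.5536, -0.2145, 0.1754]
eef_rot: [-0.0, 1.576, 0.005]
contact_force: [-0.0, -0.0, 0.1]
opening: 0.046
```

```bash
python3 -c "
from h import *
jog(S(0,-.135,.14),4.57)
"
```

```text
turn [-4.38, -0.28, -0.18] shift [3.54, -0.22, 0.13] t 27.5 F [-0.  -0.   0.1] op 0.046 pos [ 0.5536 -0.2145  0.1754]
```

>>> jog_arm:
  rows:
    - [[-4.4,0,0],[2,-0.2,0.1],0.5]
    - [[-4.4,0,0],[3.5,-0.2,0.1],0.5]
    - [[-4.4,0,0],[3.5,-0.2,0.1],0.5]

```text
time_s: 27.8
tool_pos: [0.5524, -0.215, 0.138]
eef_rot: [-0.057, 1.579, 0.065]
contact_force: [-0.0, 0.2, 0.0]
opening: 0.0457
```

```bash
python3 -c "
from h import *
snap('wrist','w18')
jog(S(0,-.135,.087),4.57)
"
```

```text
turn [-0.11, -0.42, -0.28] shift [5.22, -0.15, 0.18] t 27.85 F [-0.  -0.   0.6] op 0.0461 pos [ 0.5532 -0.2154  0.1392]
```

View pics/w18.png

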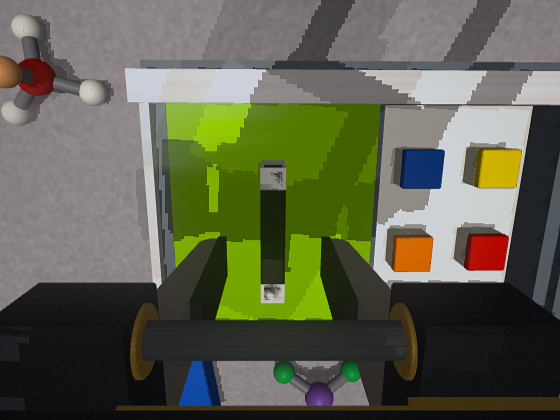

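>>> jog_arm:
  rows:
    - [[0,-0.4,0],[4,-0.1,0.2],0.5]
    - [[0,-0.4,0],[5.1,-0.1,0.2],0.5]
    - [[0,-0.4,0],[5.1,-0.1,0.2],0.0]
    - [[0,-0.4,0],[5.1,-0.1,0.2],0.0]
    - [[0,-0.4,0],[5.1,-0.1,0.2],0.0]

```text
time_s: 28.35
tool_pos: [0.5558, -0.2164, 0.0897]
eef_rot: [-0.058, 1.569, 0.064]
contact_force: [0.4, 0.7, -0.6]
opening: 0.0242
```

>>> jog_arm:
  rows:
    - [[0,0,0],[0,0,0],0.0]
    - [[0,0,0],[0,0,0],0.0]
    - [[0,0,0],[-0.3,0,0],0.0]
    - [[0,0,0],[-0.5,0,0],0.0]
    - [[0,0,0],[-0.5,0,0],0.0]

```text
time_s: 28.85
tool_pos: [0.5563, -0.2165, 0.0951]
eef_rot: [-0.058, 1.568, 0.064]
contact_force: [2.8, -0.5, -3.1]
opening: 0.0137
```

```bash
python3 -c "
from h import *
jog(S(0,0,.092),4.57)
"
```

```text
turn [-0.13, 0.14, -0.2] shift [0.35, 13.51, -0.19] t 28.85 F [ 2.8 -0.5 -3.1] op 0.0137 pos [ 0.5563 -0.2165  0.0951]
```

>>> jog_arm:
  rows:
    - [[0,0,0],[0,3,0],0.0]
    - [[0,0,0],[0,6,0],0.0]
    - [[0,0,0],[0,9,0],0.0]
    - [[0,0,0],[0,11.5,0],0.0]
    - [[0,0,0],[0,13,0],0.0]

```text
time_s: 29.35
tool_pos: [0.5468, -0.0856, 0.0957]
eef_rot: [-0.059, 1.566, 0.064]
contact_force: [4.5, -0.6, -4.0]
opening: 0.0139
```

```bash
python3 -c "
from h import *
jog(S(0,0,.092),4.57)
"
```

```text
turn [-0.08, 0.21, -0.19] shift [0.37, 0.38, -0.25] t 29.35 F [ 4.5 -0.6 -4. ] op 0.0139 pos [ 0.5468 -0.0856  0.0957]
```

>>> jog_arm:
  rows:
    - [[0,0,0],[0,0.4,-0.2],0.0]
    - [[0,0,0],[0,0.7,-0.2],0.0]
    - [[0,0,0],[0,0.8,-0.2],0.0]
    - [[0,0,0],[0,0.8,-0.2],0.0]

```text
time_s: 29.75
tool_pos: [0.5465, -0.0815, 0.0967]
eef_rot: [-0.065, 1.562, 0.061]
contact_force: [6.2, -18.5, -3.2]
opening: 0.0134
```

```bash
python3 -c "
from h import *
jog(S(0,0,.0775),4.57)
"
```

```text
turn [0.01, 0.45, 0.17] shift [1.91, -0.02, -0.27] t 29.75 F [  6.2 -18.5  -3.2] op 0.0134 pos [ 0.5465 -0.0815  0.0967]
```

>>> jog_arm:
  rows:
    - [[0,0,0],[0.5,0.1,0],0.0]
    - [[0,0,0],[1.0,0.1,0],0.0]
    - [[0,0,0],[1.4,0.1,0],0.0]
    - [[0,0,0],[1.6,0.05,0],0.0]
    - [[0,0,0],[1.6,0.05,0],0.0]

```text
time_s: 30.25
tool_pos: [0.547, -0.0821, 0.0826]
eef_rot: [-0.066, 1.561, 0.06]
contact_force: [-5.4, -3.7, 22.0]
opening: 0.0135
```

```bash
python3 -c "
from h import *
jog(S(0,0,.0775),4.57)
"
```

```text
turn [0.02, 0.48, 0.24] shift [0.51, 0.04, -0.3] t 30.25 F [-5.4 -3.7 22. ] op 0.0135 pos [ 0.547  -0.0821  0.0826]
```

>>> jog_arm:
  rows:
    - [[0,0,0],[-0.1,0,0],0.5]
    - [[0,0,0],[-0.1,0,0],0.5]
    - [[0,0,0],[-0.1,0,0],0.5]
    - [[0,0,0],[-5,0,0],0.5]
    - [[0,0,0],[-8,2,0],0.5]

```text
time_s: 30.75
tool_pos: [0.5449, -0.0629, 0.1637]
eef_rot: [-0.065, 1.562, 0.058]
contact_force: [1.1, 0.2, 0.1]
opening: 0.0458
```

```bash
python3 -c "
from h import *
snap('wrist','w19');snap('side','s19');crop('s19',230,150,140,130,4,'s19c')
jog(S(0,.137,.15),4.57)
"
```

```text
turn [0.06, 0.79, 0.27] shift [1.55, 11.62, -0.46] t 30.85 F [-0.2 -0.8 -0.3] op 0.0462 pos [ 0.5468 -0.0608  0.1661]
```

View pics/w19.png

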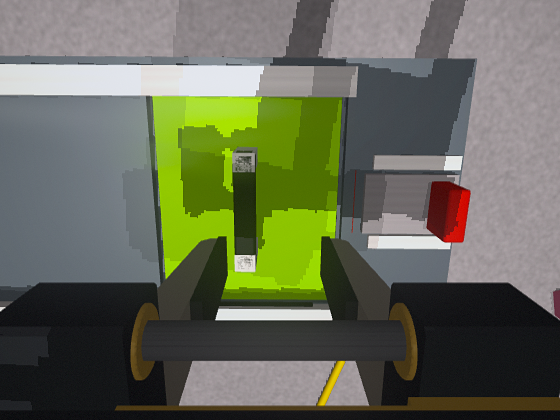

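View pics/s19c.png

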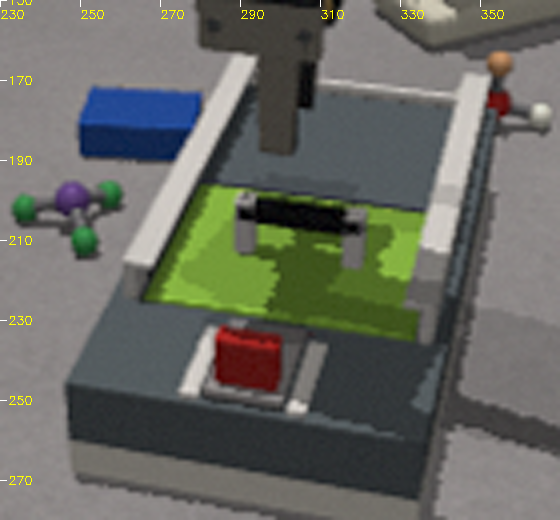

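>>> jog_arm:
  rows:
    - [[0,0.8,0],[0,4,-0.2],0.5]
    - [[0,0.8,0],[0,8,-0.4],0.5]
    - [[0,0.8,0],[0,11.6,-0.5],0.5]
    - [[0,0.8,0],[2,11.6,-0.5],0.5]
    - [[0,0.8,0],[2,11.6,-0.5],0.5]

```text
time_s: 31.35
tool_pos: [0.5306, 0.055, 0.1427]
eef_rot: [-0.069, 1.575, 0.061]
contact_force: [-0.4, -0.0, -0.6]
opening: 0.0458
```

```bash
python3 -c "
from h import *
snap('wrist','w20')
jog(S(0,.137,.083),4.57)
"
```

```text
turn [0.12, -0.23, 0.28] shift [6.08, 0.03, 0.22] t 31.4 F [-0.7 -0.4 -0.2] op 0.046 pos [0.5312 0.0544 0.1438]
```

View pics/w20.png

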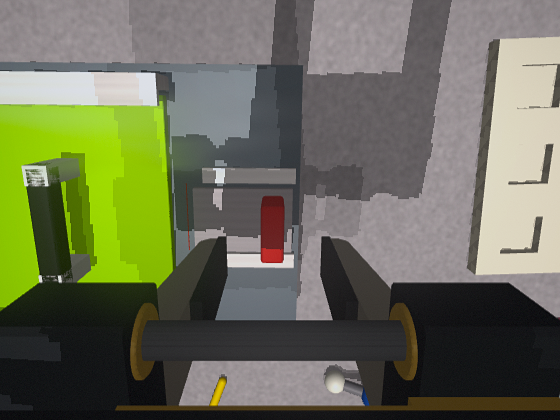

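Bolt grip is centred between the fingers (272,230). Descend and grip.

>>> jog_arm:
  rows:
    - [[0,0,0],[3,0,0.2],0.5]
    - [[0,0,0],[5.5,0,0.2],0.5]
    - [[0,0,0],[6,0,0.2],0.2]
    - [[0,0,0],[6,0,0.2],0.0]
    - [[0,0,0],[6,0,0.2],0.0]

```text
time_s: 31.9
tool_pos: [0.5338, 0.054, 0.0848]
eef_rot: [-0.068, 1.572, 0.06]
contact_force: [0.6, 0.4, -0.4]
opening: 0.0243
```

>>> jog_arm:
  rows:
    - [[0,0,0],[0,0,0],0.0]
    - [[0,0,0],[0,0,0],0.0]

```text
time_s: 32.1
tool_pos: [0.5348, 0.0539, 0.0861]
eef_rot: [-0.067, 1.57, 0.06]
contact_force: [-0.7, -0.3, 4.1]
opening: 0.0137
```

>>> jog_arm:
  rows:
    - [[0,0,0],[-0.1,-1,0],0.0]
    - [[0,0,0],[-0.1,-2,0],0.0]
    - [[0,0,0],[-0.1,-2.8,0],0.0]
    - [[0,0,0],[-0.1,-3.2,0],0.0]
    - [[0,0,0],[-0.1,-3.3,0],0.0]

```text
time_s: 32.6
tool_pos: [0.5369, 0.0219, 0.0865]
eef_rot: [-0.063, 1.571, 0.06]
contact_force: [3.0, 14.8, -19.5]
opening: 0.0141
```

```bash
python3 -c "
from h import *
jog(S(0,.105,.083),4.57)
"
```

```text
turn [-0.06, -0.09, 0.11] shift [0.35, 0.09, -0.12] t 32.6 F [  3.   14.8 -19.5] op 0.0141 pos [0.5369 0.0219 0.0865]
```

>>> jog_arm:
  rows:
    - [[0,0,0],[0.1,-0.3,0],0.0]
    - [[0,0,0],[0.1,-0.5,0],0.0]
    - [[0,0,0],[0.1,-0.5,0],0.0]

```text
time_s: 32.9
tool_pos: [0.5371, 0.0217, 0.0864]
eef_rot: [-0.054, 1.572, 0.064]
contact_force: [-3.0, 33.6, -0.7]
opening: 0.0144
```

>>> jog_arm:
  rows:
    - [[0,0,0],[0,0.1,0],0.5]
    - [[0,0,0],[0,0.1,0],0.5]
    - [[0,0,0],[0,0.1,0],0.5]
    - [[0,0,0],[-5,0.1,0],0.5]
    - [[0,0,0],[-9,0.1,3],0.5]

```text
time_s: 33.4
tool_pos: [0.5639, 0.0234, 0.1771]
eef_rot: [-0.055, 1.576, 0.063]
contact_force: [1.3, -0.1, 0.2]
opening: 0.0459
```

>>> jog_arm:
  rows:
    - [[0,0,0],[-5,0,4],0.5]
    - [[0,0,0],[-9,0,8],0.5]
    - [[0,0,0],[-9,0,8],0.5]
    - [[0,0,0],[-9,0,8],0.5]

```text
time_s: 33.8
tool_pos: [0.647, 0.0282, 0.2693]
eef_rot: [-0.055, 1.571, 0.062]
contact_force: [-0.0, 0.1, -0.7]
opening: 0.0457
```

```bash
python3 -c "
from h import *
snap('wrist','w21');snap('side','s21');snap('scene','c21')
crop('w21',60,0,260,200,3,'w21c')
m=load('w21'); print(proj(m,[S(0,.105,.102),S(0,.11,.102),S(0,.066,.07),S(0,.052,.071)]).round(1))
jog(S(0,.105,.083),4.57)
"
```

```text
[[275.8  59. ]
 [281.6  59. ]
 [233.8  63.8]
 [218.7  63.7]]
turn [-0.3, -0.52, -0.31] shift [18.31, 0.13, -10.54] t 33.95 F [ 0.4 -0.4 -0.4] op 0.0456 pos [0.6426 0.0284 0.2651]
```

View pics/w21c.png

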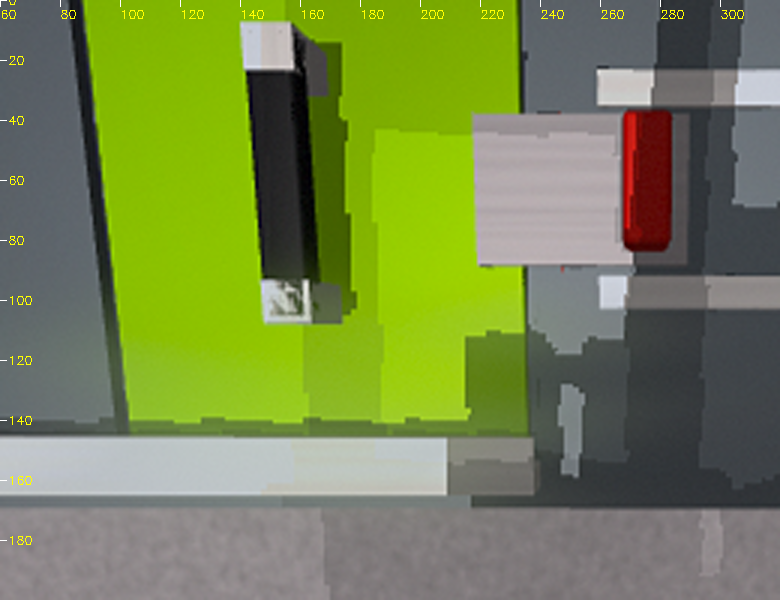

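View pics/s21.png

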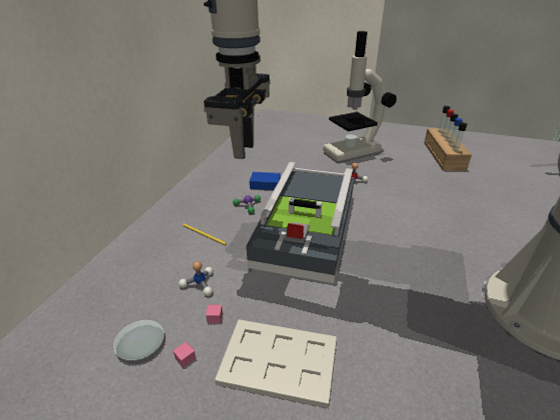

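View pics/c21.png

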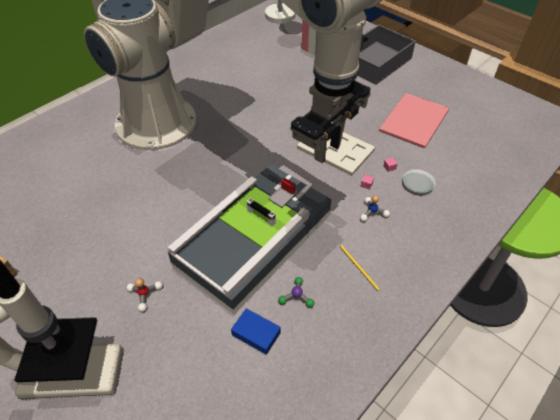

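```bash
python3 -c "
from bench import ctrl
print(ctrl.job_done())"
```

```text
the job is handed in; nothing more can be done
None
```

I've finished the job and handed it in at about 34 s. I pulled the red bolt back to its stop, then lifted the green hatch and slid it fully open. The red, yellow, orange and blue boxes (the four present) went into the well one by one, spaced 2 × 2 on its floor. I then slid the hatch back to its stop, lowered it into its recess and pushed the bolt home.

**Last checks:**
- **Boxes:** the last view before closing showed all four lying apart and flat in the well, with the tray empty.
- **Hatch:** it met 22 N of resistance when lowered. The fingers were about 1 mm higher than I expected, which I put down to a small slip in the grip. In the side camera the grip bar was back at its starting height, so I took the hatch as seated.
- **Bolt:** it travelled 32 mm and met a firm stop at 34 N. In the wrist camera the red grip was within a pixel of where it should be when fully home, and the tongue reached over the hatch.
- **Other items:** the molecules, dish, slide box, pencil and pink look-alikes looked unmoved.

**Disagreement:** the scene and side cameras differed by about 6 mm on where the store and tray stood. I went by the wrist camera, and its views matched within 1–2 pixels throughout.

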